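# Try the clamp screws in the gauge bar and scrap the one that binds

### The arm

A 6-joint arm with a two-finger parallel gripper is mounted at the origin on the work surface. World frame = base frame: x ahead of the robot, y to its left, z up, the work surface at z = 0. Lengths are in m, angles in rad, forces in N, time in s.
With the tool pointing down it reaches from about 0.35 to 0.975 m from the base axis. Payload 4.9 kg.
Tool frame: the origin (TCP) lies at the very end of the fingers, on their centre line; the grasp point (between the pads) lies 19 mm behind it; z points along the fingers, y is the direction in which the jaws open and shut (so a half turn about z gives the same grasp; the last joint's range is limited). The gripper opens to 85 mm and grips with 20 to 120 N. Pads are 22 mm wide; open, the fingers measure 114 mm over their backs; the gripper's body (76 mm by 85 mm) begins 54 mm behind the grasp point. The pads swing forward as they close: fully open they stand 13 mm farther back than shut.
Start: joints at [1.221, 0.053, 1.613, -0, 1.476, -0.119], TCP at [0.143, 0.608, 0.231] pointing down, gripper open.
Joint ranges: [-3.01, 3.01], [-1.01, 2.22], [0.06, 2.58], [-1.02, 4.17], [0.09, 2.62], [-3.14, 3.14]. Speed limits (rad/s): [2.57, 2.57, 3.14, 3.14, 3.14, 3.14].

### API

Orientations are given as a 3x3 rotation matrix whose columns are the frame's x, y, z axes.
In Python, from plant import env gives the robot as it stands. The module is installed in compiled form; this text tells all that it offers.
- The arm moves only by the tool carry_out, never from a script. Its argument "rows" is a list of rows, each an object of numbers: "dx", "dy", "dz": the shift along the tool's x, y, z in m; "wx", "wy", "wz": the turn, a rotation vector about the tool's x, y, z in degrees; "grip": the gripper's target within -1 to 1 (fully open at 1, half-way at 0, shut at -1). In form: [{"dx": .., "dy": .., "dz": .., "wx": .., "wy": .., "wz": .., "grip": ..}, ...]. A call has 1 to 5 rows; each row shifts and turns the pose as measured when the row begins, along the tool's axes as they then stand; what a row does not reach is not made up. A row lasts 1/12 s, in which the tool goes at most 41.7 mm and 7.16 degrees, less where a joint would pass 70% of its speed; a pose out of reach is approached as far as the arm can. A call with a gripper value outside its range is refused whole. The fingers move at their own pace and stop on an object; "newtons" is the grip in N (left out, the last holds). Time passes only in rows, so rows that do not move let the fingers close. It gives the time, the measured TCP pose, the force and the opening at its end, in the units of the state.
- env.get_state(): the state, without advancing time (a new reading comes with each control period).
- env.snapshot(name): name is "scene" or "top" or "wrist"; returns the picture (480x640x3 uint8, blue, green, red); there is no depth.
- env.camera_model(name): a dict with "vfov" (degrees; the focal length in pixels is half the picture's height over the tangent of half this angle, whatever the lens; pixels are square), "cx", "cy" (the principal point, pixels), "eye" and "orientation" of the camera in the world; the wrist camera has in their place "tool_from_camera" (4x4, takes a point from camera to tool coordinates, whose origin is the TCP and whose axes are the flange's). Camera axes: x right, y down, z forward; pixel columns grow to the right and rows downward; lengths in m; the calibration is good to about 2 mm. A picture is of the moment at which its call begins: read the wrist's pose just before it. camera_model takes no time and is no camera call.
- env.sign_off(): hands the job in, once; it reports no verdict.
The state is a dict: "time_s": time; "joints": joint angles; "qvel": joint speeds; "effort": joint torques, N m; "eef_pos": TCP position; "orientation": TCP orientation; "contact_force": force on the tool from outside, world axes, zero at the start; "ft_torque": the same for the moment, N m; "finger_gap": finger opening in m.
Only numpy, scipy, OpenCV 4.12 (cv2) and the standard library are available. Lean on these libraries where they do the work, as an engineer would, in place of code of your own. Each camera call takes 0.05 s, during which the arm holds its last target.

### The job

Three T-bar clamp screws stand started in the nuts of the gauge bar: try each gently by turning it clockwise (seen from above), and run the two that turn freely fully home, until the bar stops square across the row. One binds part-way: do not force it, but lift it out and leave it in the scrap tin. Leave the grinder, hammer and plates alone.

Things in the scene. Friction and masses are not known exactly. Their poses are not given: they have to be found in the camera images.
- rail: the gauge bar, fixed on the bench: a dark steel flat 85 x 330 x 12 mm with three bright square gauge nuts (62 x 62 mm, tops 75 mm above the bench) welded on it in a row, 115 mm apart centre to centre. Origin: centre of its underside on the bench. Its y axis runs along the row towards the left nut, its x axis across the row away from the robot, z up
- nut_left (a point): centre of the mouth of the left gauge nut, on its top face, 75 mm above the bench, at y = +115 mm in the bar's frame; axes as the bar's. Bore 31.8 mm wide
- nut_middle (a point): centre of the mouth of the middle gauge nut, on its top face, 75 mm above the bench, at y = +0 mm in the bar's frame; axes as the bar's. Bore 31.8 mm wide
- nut_right (a point): centre of the mouth of the right gauge nut, on its top face, 75 mm above the bench, at y = -115 mm in the bar's frame; axes as the bar's. Bore 31.8 mm wide
- bar_left (a point): centre of the T-bar of the left screw, on the screw's axis. x along its cross bar (round, 12 mm thick, 84 mm long, hub 22 mm wide and 15 high at its middle), z up. Below the bar centre: 16 mm neck to 22 mm down, 30 mm thick shank to 76, two lead pins to 86. Steel, 0.35 kg, all three alike, loose, not held down: a started or bound screw lifts straight out (57 mm deep)
- bar_middle (a point): centre of the T-bar of the middle screw, on the screw's axis. As found, all three are just started: bar centre 28.5 mm above the mouth, bar 23 to 46 deg counterclockwise (from above) of the row's line. Turned clockwise 113 to 136 deg, a free one sinks 3.5 mm to 25 mm above the mouth and comes to a firm stop, fully home: bar square across the row (along the rail's x). It needs under 2 N at the bar's end and stays put
- bar_right (a point): centre of the T-bar of the right screw, on the screw's axis. Exactly one of the three, another one each time, binds: it stops hard after 14 to 50 deg of clockwise turn, its bar then lying about along the row; nothing shows it from outside. It must not be forced: keep well under 25 N at the bar's end (6 N tells)
- tin_floor (a point): centre of the inner floor, 5 mm above the bench, of the scrap tin: a fixed grey open square sheet tin 145 x 145 mm outside, walls 4 mm, rim 85 mm above the bench; axes along its sides. A screw let go upright just over the floor leans or settles inside it
- grinder: bystander: grey angle grinder lying on the bench, 280 mm long, about 75 mm high, loose; origin under its middle
- hammer: bystander: hammer lying on the bench, loose; origin under its middle, x along the handle
- plates: bystander: stacked drilled steel plates, 140 x 80 x 16 mm, loose; origin under the centre
Not all that is in view belongs to the job. Leave any green or pink look-alike of the part that bears bar_middle alone.

How it is judged:
At the end, for the whole second after the job is handed in: Two screws stand in their nuts fully home: bar centre at most 26.3 mm above the mouth and 6 mm off its axis, upright to 0.08 rad, bar within 0.26 rad of square across the row. The third, which binds, is in the tin: bar centre within 75 mm of its centre along each side, under 100 mm above its floor ((((x of bar_left in the frame of tin_floor between -0.075 and 0.075 m and y of bar_left in the frame of tin_floor between -0.075 and 0.075 m and z of bar_left in the frame of tin_floor below 0.1 m) and (horizontal distance between bar_middle and nut_middle below 0.006 m and z of bar_middle in the frame of nut_middle below 0.0263 m and angle between bar_middle's own z axis and vertical below 0.08 rad and angle between the x axis of bar_middle and the x axis of rail, either way round below 0.26 rad) and (horizontal distance between bar_right and nut_right below 0.006 m and z of bar_right in the frame of nut_right below 0.0263 m and angle between bar_right's own z axis and vertical below 0.08 rad and angle between the x axis of bar_right and the x axis of rail, either way round below 0.26 rad)) or ((x of bar_middle in the frame of tin_floor between -0.075 and 0.075 m and y of bar_middle in the frame of tin_floor between -0.075 and 0.075 m and z of bar_middle in the frame of tin_floor below 0.1 m) and (horizontal distance between bar_left and nut_left below 0.006 m and z of bar_left in the frame of nut_left below 0.0263 m and angle between bar_left's own z axis and vertical below 0.08 rad and angle between the x axis of bar_left and the x axis of rail, either way round below 0.26 rad) and (horizontal distance between bar_right and nut_right below 0.006 m and z of bar_right in the frame of nut_right below 0.0263 m and angle between bar_right's own z axis and vertical below 0.08 rad and angle between the x axis of bar_right and the x axis of rail, either way round below 0.26 rad)) or ((x of bar_right in the frame of tin_floor between -0.075 and 0.075 m and y of bar_right in the frame of tin_floor between -0.075 and 0.075 m and z of bar_right in the frame of tin_floor below 0.1 m) and (horizontal distance between bar_left and nut_left below 0.006 m and z of bar_left in the frame of nut_left below 0.0263 m and angle between bar_left's own z axis and vertical below 0.08 rad and angle between the x axis of bar_left and the x axis of rail, either way round below 0.26 rad) and (horizontal distance between bar_middle and nut_middle below 0.006 m and z of bar_middle in the frame of nut_middle below 0.0263 m and angle between bar_middle's own z axis and vertical below 0.08 rad and angle between the x axis of bar_middle and the x axis of rail, either way round below 0.26 rad)))); the robot touches nothing.
It fails at once if a screw is forced against its nut (as by more than about 30 N at the end of its bar) (contact force between any of screw_left, screw_middle, screw_right and rail above 140 N).
It fails at once if the grinder, hammer or plates are pushed about (more than 30 mm) (distance of any of grinder, hammer, plates from where it was at the start of the episode above 0.03 m).
It also fails if it takes over 69 s, if anything falls off the work surface, if the arm or the gripper's body presses on something with over 40 N, if the wrist force passes 120 N, or if a joint passes its speed limit or range.

## Working session

There is one attempt and no reset: what is moved stays moved. The work goes in short steps, Python scripts to look and compute and a tool call to move; the robot and the scene stay as the last step left them, time stands still between calls to the robot, and variables do not carry over. Pictures are saved under pics/ and viewed, and the job is handed in when it is done.

Besides the shell and the picture viewer there is one more tool, called after ">>>" as a command line: name --argument value ..., lists and objects as JSON in quotes. carry_out: Moves the arm, as the interface text tells. Its arguments: {"type":"object","properties":{"rows":{"type":"array"},"newtons":{"type":"number"}},"required":["rows"]}

```bash
mkdir -p pics; ls
python3 - <<'E'
from plant import env
import cv2
s=env.get_state()
for k,v in s.items(): print(k,v)
for n in ("scene","top","wrist"):
    m=env.camera_model(n); print(n,m)
    cv2.imwrite(f"pics/{n}0.png",env.snapshot(n))
E
```

```text
pics
time_s 0.0
joints [ 1.22099770e+00  5.33575237e-02  1.61428800e+00  1.46647029e-05
  1.47601778e+00 -1.19005823e-01]
qvel [-0.00159692  0.00052343 -0.00031839  0.00148992 -0.00212257 -0.00088933]
effort [ 9.37729892e-04 -3.93688059e+01 -3.70177889e+01  6.85137775e-05
  6.99604323e-03 -1.48270686e-05]
eef_pos [0.14275181 0.60783729 0.2300662 ]
orientation [[-9.73484932e-01  2.28750003e-01 -7.23343487e-04]
 [ 2.28750999e-01  9.73483033e-01 -1.94024926e-03]
 [ 2.60330588e-04 -2.05426896e-03 -9.99997856e-01]]
contact_force [ 0.06300744 -0.9391321   0.95245847]
ft_torque [0.02847599 0.01967019 0.00373252]
finger_gap 0.08550382691428836
scene {'vfov': 50.47167372766984, 'cx': 315.4340849800755, 'cy': 236.8249936712781, 'eye': array([1.23628182, 0.64952543, 0.65884516]), 'orientation': array([[-0.65238056,  0.42937817, -0.62452701],
       [ 0.75746945,  0.34189757, -0.5561889 ],
       [-0.02529111, -0.83590696, -0.54828817]])}
top {'vfov': 50.06256965202456, 'cx': 313.637038469344, 'cy': 243.6835693040459, 'eye': array([0.36880405, 0.062752  , 1.4060712 ]), 'orientation': array([[ 0.02620192, -0.98547563,  0.16778334],
       [-0.99941503, -0.02951413, -0.01727739],
       [ 0.02197842, -0.16723249, -0.98567248]])}
wrist {'vfov': 63.6420437218551, 'cx': 322.7902235148883, 'cy': 241.495265863426, 'tool_from_camera': array([[-1.89213895e-04, -9.65255890e-01, -2.61306392e-01,
         6.65515524e-02],
       [ 9.99999961e-01, -1.29504042e-04, -2.45724368e-04,
        -5.14398836e-04],
       [ 2.03346660e-04, -2.61306429e-01,  9.65255877e-01,
        -1.42824380e-01],
       [ 0.00000000e+00,  0.00000000e+00,  0.00000000e+00,
         1.00000000e+00]])}
```

View pics/scene0.png

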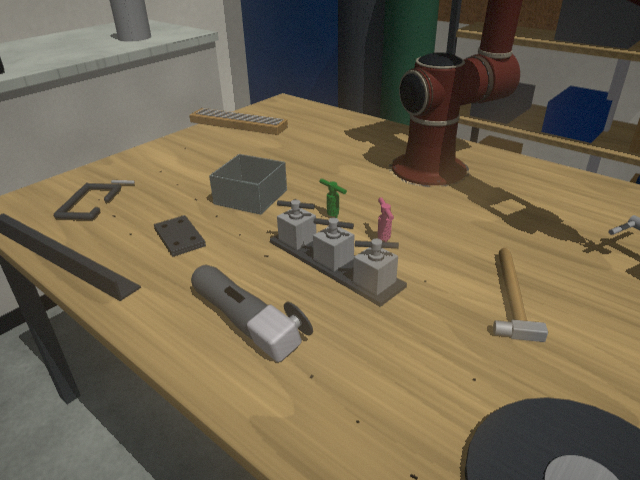

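View pics/top0.png

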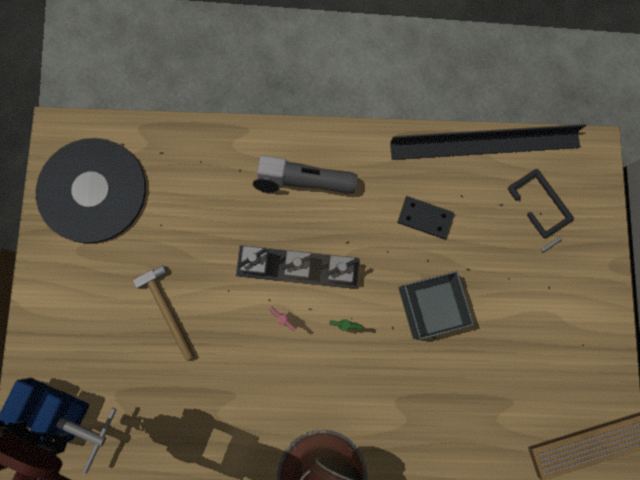

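View pics/wrist0.png

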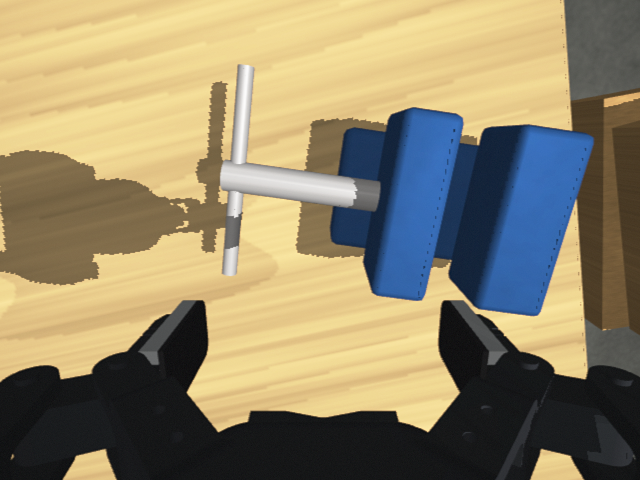

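The scene shows the rail with three screws at top-view pixels (253,260), (297,264) and (342,268). The tin is at (438,307), the grinder at (305,177), the hammer at (165,312) and the plates at (426,218). The pink (283,318) and green (346,325) T-screws standing on the bench are look-alikes to leave alone. I'll enlarge the rail and tin.

```bash
cat > h.py <<'E'
import numpy as np, cv2
from plant import env
def K(m,h=480):
    f=h/2/np.tan(np.radians(m['vfov'])/2); return np.array([[f,0,m['cx']],[0,f,m['cy']],[0,0,1]])
def cam(n,st=None):
    m=env.camera_model(n)
    if n!='wrist': return K(m),np.array(m['orientation']),np.array(m['eye'])
    T=np.array(m['tool_from_camera']); R=np.array(st['orientation']); p=np.array(st['eef_pos'])
    return K(m),R@T[:3,:3],p+R@T[:3,3]
def ray(px,c,z):
    k,R,e=c; d=R@np.linalg.inv(k)@np.array([px[0],px[1],1.]); return e+d*(z-e[2])/d[2]
def proj(P,c):
    k,R,e=c; q=k@(R.T@(np.array(P)-e)); return q[:2]/q[2]
E
python3 - <<'E'
import cv2
im=cv2.imread('pics/top0.png')
a=cv2.resize(im[235:300,225:370],None,fx=5.4,fy=5.4,interpolation=cv2.INTER_CUBIC)
cv2.imwrite('pics/rail_zoom.png',a)
a=cv2.resize(im[260:350,390:490],None,fx=6,fy=6,interpolation=cv2.INTER_CUBIC)
cv2.imwrite('pics/tin_zoom.png',a)
a=cv2.resize(cv2.imread('pics/scene0.png')[170:310,200:420],None,fx=3.6,fy=3.6,interpolation=cv2.INTER_CUBIC)
cv2.imwrite('pics/scene_zoom.png',a)
E
```

```text
(no output)
```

View pics/rail_zoom.png

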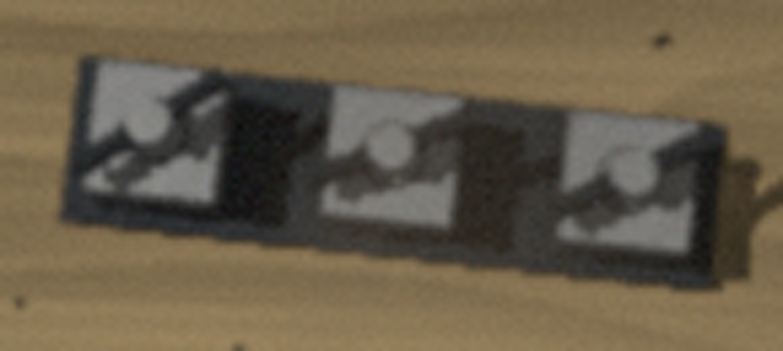

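View pics/tin_zoom.png

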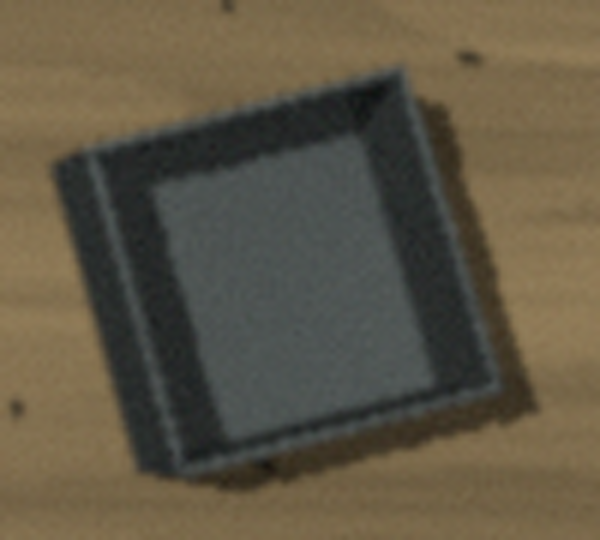

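View pics/scene_zoom.png

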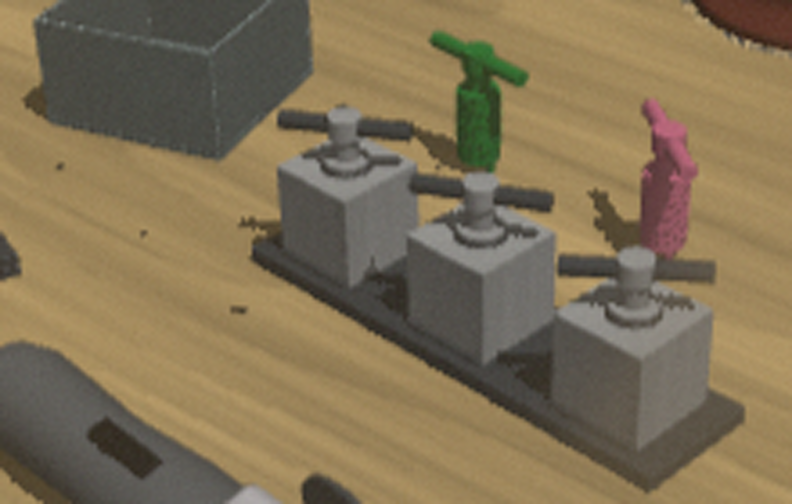

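Rail zoom: light hub discs at zoom pixels (148,120), (392,145) and (635,172), with the dark cross bars lying up-right of each. Tin zoom: rim corners at about (95,150), (403,68), (497,385) and (180,470). I'll turn these into points.

Run:
```python
from h import *
c=cam('top')
P=[]
for u,v in [(148,120),(392,145),(635,172)]:
    px=((u+.5)/5.4-.5+225,(v+.5)/5.4-.5+235); p=ray(px,c,.111); P.append(p); print(px,p)
print(np.linalg.norm(P[0]-P[1]),np.linalg.norm(P[1]-P[2]), P[0]-P[2], np.degrees(np.arctan2(*(P[0]-P[2])[[0,1]])))
Q=[ray(((u+.5)/6-.5+390,(v+.5)/6-.5+260),c,.085) for u,v in [(95,150),(403,68),(497,385),(180,470)]]
Q=np.array(Q);print(Q,Q.mean(0),[np.linalg.norm(Q[i]-Q[i-1]) for i in range(4)])
d=Q[1]-Q[0];print('tin',np.degrees(np.arctan2(d[1],d[0])))
for n,px in dict(pink=(283,318),green=(346,325)).items(): print(n,ray(px,c,.09))
# bar ends from zoom (dark): left (80,170)-(225,85)
for (a,b) in [((85,165),(222,83)),((318,178),(465,108)),((560,200),(705,140))]:
    A,B=[ray(((u+.5)/5.4-.5+225,(v+.5)/5.4-.5+235),c,.1035) for u,v in (a,b)]
    print(A,B,np.linalg.norm(A-B),np.degrees(np.arctan2((B-A)[1],(B-A)[0])))
```

```text
(252.0, 256.81481481481484) [0.55076772 0.19561056 0.111     ]
(297.18518518518516, 261.44444444444446) [0.54226535 0.08062776 0.111     ]
(342.18518518518516, 266.44444444444446) [ 0.53279471 -0.03399878  0.111     ]
0.11529671939493975 0.11501711166441529 [0.017973   0.22960933 0.        ] 4.475783764303091
[[ 0.49365327 -0.20025121  0.085     ]
 [ 0.53301493 -0.33438718  0.085     ]
 [ 0.39819038 -0.37189553  0.085     ]
 [ 0.35900713 -0.23586526  0.085     ]] [ 0.44596643 -0.2855998   0.085     ] [np.float64(0.13927649268225414), np.float64(0.1397919850922877), np.float64(0.13994475818635244), np.float64(0.14156115871981423)]
tin -73.64588343658038
pink [0.39968014 0.11225102 0.09      ]
green [ 0.38639817 -0.04776758  0.09      ]
[0.52955191 0.2249992  0.1035    ] [0.57055188 0.16220813 0.1035    ] 0.07499143519027013 -56.85711898542939
[0.52655936 0.11511998 0.1035    ] [0.56197002 0.04668987 0.1035    ] 0.0770492990037987 -62.639707058700886
[0.51941118 0.0006614  0.1035    ] [ 0.54998806 -0.06754243  0.1035    ] 0.07474429253349235 -65.85253614800997
```

Checks: hub spacing is 115.3 and 115.0 mm against 115 expected. The bars lie about 37, 32 and 29 deg counterclockwise of the row, inside the stated 23 to 46. The rail yaw is about -4.5 deg. The tin centre is about (0.446, -0.286), with the sides measuring about 140 of 145 mm. I'll go above the row for a close wrist view.

```bash
cat > plan.py <<'E'
import sys
from h import *
from scipy.spatial.transform import Rotation as Ro
# usage: plan.py x y z yaw(deg of tool y)
def plan(x,y,z,yaw):
    s=env.get_state(); R=np.array(s['orientation']); p=np.array(s['eef_pos'])
    cy=np.degrees(np.arctan2(R[1,1],R[0,1]))
    print('t',round(s['time_s'],2),'now',p.round(4),'yaw',round(cy,1),'F',np.round(s['contact_force'],1),'T',np.round(s['ft_torque'],2),'gap',round(s['finger_gap'],4),'j',np.degrees(s['joints']).round(0))
    a=np.radians(yaw); Yt=np.array([np.cos(a),np.sin(a),0]); Zt=np.array([0,0,-1.]); Rt=np.c_[np.cross(Yt,Zt),Yt,Zt]
    d=R.T@(np.array([x,y,z])-p); print('shift tool axes mm',(1000*d).round(1),'|d|',round(1000*np.linalg.norm(d),1))
    print('rotvec deg',np.degrees(Ro.from_matrix(R.T@Rt).as_rotvec()).round(2))
    print('shift in target-yaw axes mm',(1000*Rt.T@(np.array([x,y,z])-p)).round(1))
if __name__=='__main__': plan(*map(float,sys.argv[1:5]))
E
python3 plan.py 0.542 0.081 0.28 33
```

```text
t 0.15 now [0.1428 0.608  0.2304] yaw 76.8 F [ 0.4 -0.1  0.3] T [-0.04  0.05  0.02] gap 0.0857 j [70.  3. 92. -0. 85. -7.]
shift tool axes mm [-509.2 -421.7  -49.1] |d| 663.0
rotvec deg [-9.000e-02  3.000e-02  4.377e+01]
shift in target-yaw axes mm [-659.4   47.8  -49.6]
```

>>> carry_out --rows '[{"dx": -0.03, "dy": -0.025, "dz": -0.003}, {"dx": -0.03, "dy": -0.025, "dz": -0.003}, {"dx": -0.03, "dy": -0.025, "dz": -0.003}, {"dx": -0.03, "dy": -0.025, "dz": -0.003}, {"dx": -0.03, "dy": -0.025, "dz": -0.003}]'

```text
invalid input
```

>>> carry_out --rows '[{"dx": -0.03, "dy": -0.025, "dz": -0.003}, {"dx": -0.03, "dy": -0.025, "dz": -0.003}, {"dx": -0.03, "dy": -0.025, "dz": -0.003}, {"dx": -0.03, "dy": -0.025, "dz": -0.003}, {"dx": -0.03, "dy": -0.025, "dz": -0.003}]'

```text
invalid input
```

>>> carry_out --rows '[{"dx": -0.03, "dy": -0.025, "dz": -0.003}, {"dx": -0.03, "dy": -0.025, "dz": -0.003}, {"dx": -0.03, "dy": -0.025, "dz": -0.003}, {"wz": 0}, {"wz": 0}]'

```text
invalid input
```

```bash
python3 plan.py 0.542 0.081 0.28 33
```

```text
t 0.15 now [0.1428 0.608  0.2304] yaw 76.8 F [ 0.4 -0.1  0.3] T [-0.04  0.05  0.02] gap 0.0857 j [70.  3. 92. -0. 85. -7.]
shift tool axes mm [-509.2 -421.7  -49.1] |d| 663.0
rotvec deg [-9.000e-02  3.000e-02  4.377e+01]
shift in target-yaw axes mm [-659.4   47.8  -49.6]
```

The calls were refused, so probably every key is needed in each row.

>>> carry_out --rows '[{"dx": -0.03, "dy": -0.025, "dz": -0.003, "wx": 0, "wy": 0, "wz": 0, "grip": 1}, {"dx": -0.03, "dy": -0.025, "dz": -0.003, "wx": 0, "wy": 0, "wz": 0, "grip": 1}, {"dx": -0.03, "dy": -0.025, "dz": -0.003, "wx": 0, "wy": 0, "wz": 0, "grip": 1}, {"dx": -0.03, "dy": -0.025, "dz": -0.003, "wx": 0, "wy": 0, "wz": 0, "grip": 1}, {"dx": -0.03, "dy": -0.025, "dz": -0.003, "wx": 0, "wy": 0, "wz": 0, "grip": 1}]' --newtons 20

```text
time_s: 0.57
eef_pos: [0.259, 0.4501, 0.2411]
orientation: [[-0.976, 0.216, -0.005], [0.216, 0.976, -0.006], [0.004, -0.007, -1.0]]
contact_force: [1.5, -0.5, -0.0]
finger_gap: 0.0854
```

>>> carry_out --rows '[{"dx": -0.03, "dy": -0.025, "dz": -0.003, "wx": 0, "wy": 0, "wz": 0, "grip": 1}, {"dx": -0.03, "dy": -0.025, "dz": -0.003, "wx": 0, "wy": 0, "wz": 0, "grip": 1}, {"dx": -0.03, "dy": -0.025, "dz": -0.003, "wx": 0, "wy": 0, "wz": 0, "grip": 1}, {"dx": -0.03, "dy": -0.025, "dz": -0.003, "wx": 0, "wy": 0, "wz": 0, "grip": 1}, {"dx": -0.03, "dy": -0.025, "dz": -0.003, "wx": 0, "wy": 0, "wz": 0, "grip": 1}]'

```text
time_s: 0.98
eef_pos: [0.3812, 0.287, 0.2556]
orientation: [[-0.977, 0.214, -0.006], [0.214, 0.977, -0.007], [0.004, -0.008, -1.0]]
contact_force: [0.7, 1.6, 0.5]
finger_gap: 0.0854
```

```bash
python3 plan.py 0.542 0.081 0.28 33
```

```text
t 0.98 now [0.3812 0.287  0.2556] yaw 77.7 F [0.7 1.6 0.5] T [ 0.02 -0.03 -0.03] gap 0.0854 j [ 28. -18. 109.  -0.  89. -50.]
shift tool axes mm [-201.1 -167.1  -23.9] |d| 262.5
rotvec deg [-5.100e-01 -4.000e-02  4.466e+01]
shift in target-yaw axes mm [-260.4   22.7  -24.4]
```

>>> carry_out --rows '[{"dx": -0.03, "dy": -0.025, "dz": -0.004, "wx": 0, "wy": 0, "wz": 0, "grip": 1}, {"dx": -0.03, "dy": -0.025, "dz": -0.004, "wx": 0, "wy": 0, "wz": 0, "grip": 1}, {"dx": -0.03, "dy": -0.025, "dz": -0.004, "wx": 0, "wy": 0, "wz": 0, "grip": 1}, {"dx": -0.03, "dy": -0.025, "dz": -0.003, "wx": 0, "wy": 0, "wz": 0, "grip": 1}, {"dx": -0.03, "dy": -0.025, "dz": -0.003, "wx": 0, "wy": 0, "wz": 0, "grip": 1}]'

```text
time_s: 1.4
eef_pos: [0.5042, 0.1235, 0.274]
orientation: [[-0.977, 0.214, -0.005], [0.214, 0.977, -0.006], [0.004, -0.007, -1.0]]
contact_force: [0.5, 0.5, -0.1]
finger_gap: 0.0854
```

>>> carry_out --rows '[{"dx": -0.03, "dy": -0.025, "dz": -0.003, "wx": 0, "wy": 0, "wz": 0, "grip": 1}, {"dx": -0.02, "dy": -0.015, "dz": 0, "wx": 0, "wy": 0, "wz": 0, "grip": 1}, {"dx": 0, "dy": 0, "dz": 0, "wx": 0, "wy": 0, "wz": 7, "grip": 1}, {"dx": 0, "dy": 0, "dz": 0, "wx": 0, "wy": 0, "wz": 7, "grip": 1}, {"dx": 0, "dy": 0, "dz": 0, "wx": 0, "wy": 0, "wz": 0, "grip": 1}]'

```text
time_s: 1.82
eef_pos: [0.5497, 0.062, 0.2759]
orientation: [[-0.888, 0.46, -0.006], [0.46, 0.888, -0.008], [0.002, -0.01, -1.0]]
contact_force: [-0.1, 0.3, -0.3]
finger_gap: 0.0853
```

```bash
cat > look.py <<'E'
import sys
from h import *
n=sys.argv[1]; st=env.get_state(); im=env.snapshot('wrist'); cv2.imwrite(f'pics/{n}.png',im)
np.savez(f'pics/{n}.npz',p=st['eef_pos'],R=st['orientation'],v=st['qvel']); print(np.abs(st['qvel']).max())
E
python3 plan.py 0.542 0.081 0.28 33; python3 look.py w1
```

```text
t 1.82 now [0.5497 0.062  0.2759] yaw 62.6 F [-0.1  0.3 -0.3] T [-0.02 -0.02 -0.02] gap 0.0853 j [ -1.  -8.  99.  -0.  89. -64.]
shift tool axes mm [15.6 13.3 -4.2] |d| 20.9
rotvec deg [-0.58  0.06 29.59]
shift in target-yaw axes mm [20.1  3.9 -4.1]
0.08313096286510181
```

View pics/w1.png

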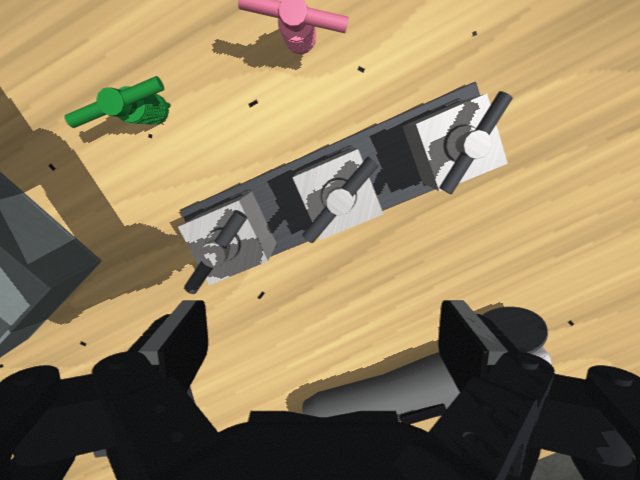

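The wrist view shows the grey screws in the nuts: left at (478,144), middle (341,201) and right (218,247). Pink (293,12) and green (110,100) stand apart on the bench, and the tin is at the left edge. I'll zoom in to measure.

Run:
```python
import cv2
im=cv2.imread('pics/w1.png')
cv2.imwrite('pics/w1z.png',cv2.resize(im[80:310,170:530],None,fx=2.2,fy=2.2,interpolation=cv2.INTER_CUBIC))
```

```text
(no output)
```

View pics/w1z.png

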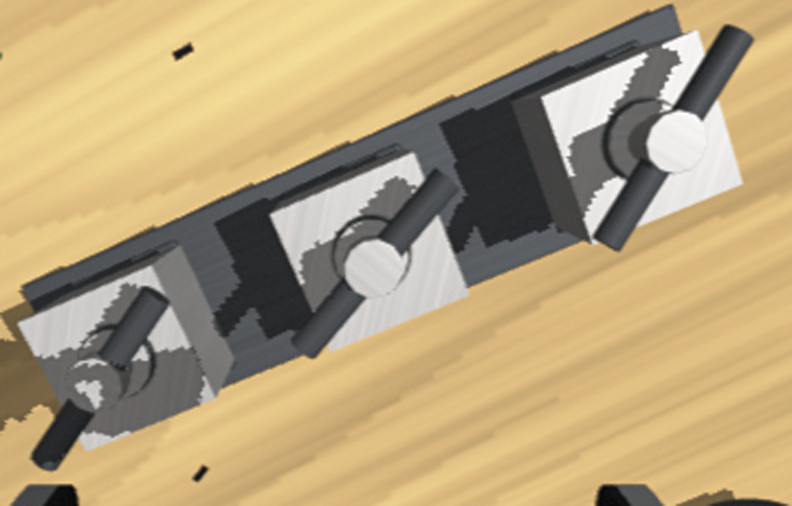

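Hub discs are at zoom pixels (677,141), (375,267) and (93,384). Bar ends: left (740,37)-(608,243), middle (445,182)-(308,348), right (155,298)-(45,460).

Run:
```python
from h import *
d=np.load('pics/w1.npz'); c=cam('wrist',dict(eef_pos=d['p'],orientation=d['R']))
f=lambda u,v:((u+.5)/2.2-.5+170,(v+.5)/2.2-.5+80)
H=[ray(f(*q),c,.111) for q in [(677,141),(375,267),(93,384)]]
for h in H: print(h.round(4))
print(np.linalg.norm(H[0]-H[1]),np.linalg.norm(H[1]-H[2]),np.degrees(np.arctan2(*(H[0]-H[2])[[0,1]])))
for a,b in [((740,37),(608,243)),((445,182),(308,348)),((155,298),(45,460))]:
    A,B=ray(f(*a),c,.1035),ray(f(*b),c,.1035); print(((A+B)/2).round(4),np.linalg.norm(A-B).round(4),np.degrees(np.arctan2(*(A-B)[[1,0]]))%180)
# nut top corners
for q in [[(543,97),(697,31),(742,184),(592,243)],[(271,213),(415,152),(468,294),(330,350)],[(18,321),(175,245),(214,396),(86,450)]]:
    Q=np.array([ray(f(*x),c,.075) for x in q]); print('nut',Q.mean(0).round(4),[np.linalg.norm(Q[i]-Q[i-1]).round(4) for i in range(4)])
```

```text
[0.5488 0.1938 0.111 ]
[0.54   0.0801 0.111 ]
[ 0.5308 -0.035   0.111 ]
0.11402144481910576 0.1154466739756414 4.495494515061192
[0.5501 0.1944 0.1035] 0.0818 123.51372351377397
[0.5412 0.0797 0.1035] 0.0802 113.69894592357028
[ 0.5318 -0.0356  0.1035] 0.0811 116.68165952637838
nut [0.5494 0.1939 0.075 ] [np.float64(0.0609), np.float64(0.0614), np.float64(0.0616), np.float64(0.0619)]
nut [0.5402 0.0795 0.075 ] [np.float64(0.0614), np.float64(0.0618), np.float64(0.0611), np.float64(0.0614)]
nut [ 0.5304 -0.032   0.075 ] [np.float64(0.0619), np.float64(0.0741), np.float64(0.0655), np.float64(0.0616)]
```

The two views and the nut centres agree to about 2 mm: left (0.549,0.194), middle (0.540,0.080), right (0.531,-0.035). I'll start with the middle one (bar at about 115 deg, so tool y at 25 deg).

```bash
python3 plan.py 0.540 0.080 0.16 25
```

```text
t 1.87 now [0.5495 0.0623 0.2758] yaw 62.8 F [-0.1 -0.1 -0.3] T [ 0.07  0.01 -0.02] gap 0.0855 j [ -1.  -8.  99.  -0.  89. -64.]
shift tool axes mm [ 16.3  12.6 115.7] |d| 117.6
rotvec deg [-0.58  0.1  37.84]
shift in target-yaw axes mm [ 20.1  -1.1 115.8]
```

>>> carry_out --rows '[{"dx": 0, "dy": 0, "dz": 0, "wx": 0, "wy": 0, "wz": 7, "grip": 0.3}, {"dx": 0, "dy": 0, "dz": 0, "wx": 0, "wy": 0, "wz": 7, "grip": 0.3}, {"dx": 0, "dy": 0, "dz": 0, "wx": 0, "wy": 0, "wz": 7, "grip": 0.3}, {"dx": 0, "dy": 0, "dz": 0, "wx": 0, "wy": 0, "wz": 7, "grip": 0.3}, {"dx": 0, "dy": 0, "dz": 0, "wx": 0, "wy": 0, "wz": 7, "grip": 0.3}]'

```text
time_s: 2.28
eef_pos: [0.5477, 0.0643, 0.2744]
orientation: [[-0.461, 0.887, -0.009], [0.887, 0.461, -0.008], [-0.003, -0.011, -1.0]]
contact_force: [-0.2, 0.7, 0.4]
finger_gap: 0.0557
```

```bash
python3 plan.py 0.540 0.080 0.16 25
```

```text
t 2.28 now [0.5477 0.0643 0.2744] yaw 27.5 F [-0.2  0.7  0.4] T [-0.04  0.05  0.03] gap 0.0557 j [ -1.  -8.  99.  -0.  89. -28.]
shift tool axes mm [ 17.8   1.6 114.4] |d| 115.8
rotvec deg [-0.63  0.17  2.45]
shift in target-yaw axes mm [ 17.5  -0.4 114.4]
```

>>> carry_out --rows '[{"dx": 0.006, "dy": 0.0005, "dz": 0.03, "wx": -0.2, "wy": 0, "wz": 1.2, "grip": 0.2}, {"dx": 0.006, "dy": 0.0005, "dz": 0.03, "wx": -0.2, "wy": 0.1, "wz": 1.2, "grip": 0.2}, {"dx": 0.006, "dy": 0, "dz": 0.03, "wx": -0.2, "wy": 0.1, "wz": 0, "grip": 0.2}, {"dx": 0, "dy": 0, "dz": 0.02, "wx": 0, "wy": 0, "wz": 0, "grip": 0.2}, {"dx": 0, "dy": 0, "dz": 0, "wx": 0, "wy": 0, "wz": 0, "grip": 0.2}]'

```text
time_s: 2.7
eef_pos: [0.5403, 0.084, 0.1638]
orientation: [[-0.436, 0.9, 0.007], [0.9, 0.436, 0.001], [-0.002, 0.007, -1.0]]
contact_force: [0.2, -0.5, -2.1]
finger_gap: 0.0514
```

```bash
python3 plan.py 0.540 0.080 0.0845 25;  python3 look.py w2
```

```text
t 2.7 now [0.5403 0.084  0.1638] yaw 25.8 F [ 0.2 -0.5 -2.1] T [-0.01  0.04  0.01] gap 0.0514 j [  1.  -5. 107.   0.  78. -25.]
shift tool axes mm [-3.3 -2.6 79.3] |d| 79.4
rotvec deg [0.4  0.13 0.85]
shift in target-yaw axes mm [-3.5 -2.  79.3]
0.027602641976571602
```

View pics/w2.png

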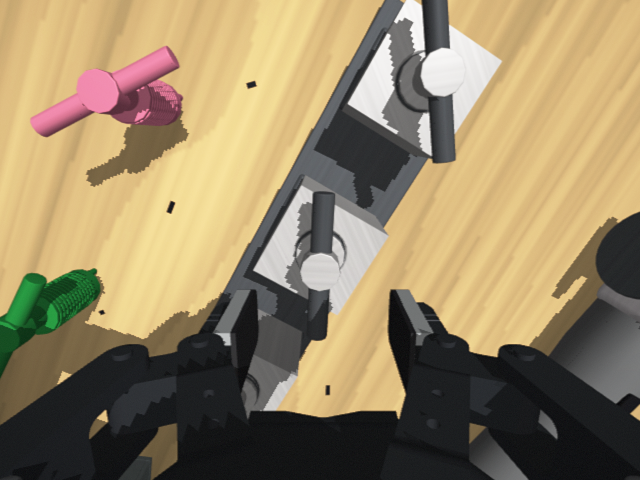

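The middle hub is at (320,270), between the open fingers. Its bar runs from (324,193) to (318,338), nearly along tool x. I'll refine its position.

Run:
```python
from h import *
d=np.load('pics/w2.npz'); c=cam('wrist',dict(eef_pos=d['p'],orientation=d['R']))
im=cv2.imread('pics/w2.png')
print(ray((320,271),c,.111))
A,B=ray((324,194),c,.1035),ray((318,336),c,.1035);print(A,B,np.linalg.norm(A-B),np.degrees(np.arctan2(*(A-B)[[1,0]]))%180)
print('left hub',ray((442,73),c,.111))
print('angle left',np.degrees(np.arctan2(*(ray((435,5),c,.1035)-ray((443,158),c,.1035))[[1,0]]))%180)
```

```text
[0.54018332 0.08006265 0.111     ]
[0.52461049 0.11721741 0.1035    ] [0.55770787 0.0409968  0.1035    ] 0.083096440172915 113.47200184121334
left hub [0.54905035 0.19344692 0.111     ]
angle left 123.56479103135872
```

>>> carry_out --rows '[{"dx": -0.0035, "dy": -0.0025, "dz": 0.02, "wx": 0.4, "wy": 0.1, "wz": 2.2, "grip": 0.2}, {"dx": 0, "dy": 0, "dz": 0.02, "wx": 0, "wy": 0, "wz": 0, "grip": 0.2}, {"dx": 0, "dy": 0, "dz": 0.02, "wx": 0, "wy": 0, "wz": 0, "grip": 0.2}, {"dx": 0, "dy": 0, "dz": 0.01, "wx": 0, "wy": 0, "wz": 0, "grip": 0.2}, {"dx": 0, "dy": 0, "dz": 0, "wx": 0, "wy": 0, "wz": 0, "grip": 0.2}]'

```text
time_s: 3.17
eef_pos: [0.5466, 0.0812, 0.1037]
orientation: [[-0.409, 0.912, 0.017], [0.913, 0.409, 0.0], [-0.007, 0.015, -1.0]]
contact_force: [0.1, 0.1, 0.3]
finger_gap: 0.051
```

```bash
python3 plan.py 0.5402 0.0801 0.0845 23.5
```

```text
t 3.17 now [0.5466 0.0812 0.1037] yaw 24.1 F [0.1 0.1 0.3] T [-0.05  0.05 -0.01] gap 0.051 j [  1.  -1. 109.  -0.  71. -23.]
shift tool axes mm [ 1.8 -6.6 19.1] |d| 20.2
rotvec deg [0.88 0.39 0.64]
shift in target-yaw axes mm [ 1.6 -6.3 19.2]
```

>>> carry_out --rows '[{"dx": 0.002, "dy": -0.0065, "dz": 0.007, "wx": 0.9, "wy": 0.4, "wz": 0.6, "grip": 0.2}, {"dx": 0, "dy": 0, "dz": 0.008, "wx": 0.1, "wy": 0.1, "wz": 0, "grip": 0.2}, {"dx": 0, "dy": 0, "dz": 0, "wx": 0, "wy": 0, "wz": 0, "grip": 0.2}]'

```text
time_s: 3.42
eef_pos: [0.5422, 0.0805, 0.0922]
orientation: [[-0.4, 0.916, 0.002], [0.916, 0.4, 0.001], [0.0, 0.002, -1.0]]
contact_force: [-0.0, -0.3, 0.5]
finger_gap: 0.0512
```

```bash
python3 plan.py 0.5402 0.0801 0.0845 23.5
```

```text
t 3.42 now [0.5422 0.0805 0.0922] yaw 23.6 F [-0.  -0.3  0.5] T [-0.03  0.02  0.02] gap 0.0512 j [  1.  -0. 110.   0.  70. -23.]
shift tool axes mm [ 0.4 -2.   7.7] |d| 7.9
rotvec deg [ 0.13 -0.01  0.09]
shift in target-yaw axes mm [ 0.4 -2.   7.7]
```

>>> carry_out --rows '[{"dx": 0.0005, "dy": -0.002, "dz": 0.006, "wx": 0.1, "wy": 0, "wz": 0, "grip": 0.2}, {"dx": 0, "dy": -0.0005, "dz": 0.001, "wx": 0, "wy": 0, "wz": 0, "grip": 0.2}, {"dx": 0, "dy": 0, "dz": 0, "wx": 0, "wy": 0, "wz": 0, "grip": 0.2}]'

```text
time_s: 3.67
eef_pos: [0.5409, 0.08, 0.0866]
orientation: [[-0.401, 0.916, 0.004], [0.916, 0.401, 0.0], [-0.001, 0.004, -1.0]]
contact_force: [1.2, 0.4, -0.1]
finger_gap: 0.0513
```

```bash
python3 plan.py 0.5402 0.0801 0.0845 23.5
```

```text
t 3.67 now [0.5409 0.08   0.0866] yaw 23.6 F [ 1.2  0.4 -0.1] T [-0.   -0.01 -0.02] gap 0.0513 j [  1.   0. 110.   0.  70. -23.]
shift tool axes mm [ 0.4 -0.6  2.1] |d| 2.3
rotvec deg [0.2  0.06 0.11]
shift in target-yaw axes mm [ 0.4 -0.6  2.1]
```

Aligned. I'll settle, then close gently at 20 N.

>>> carry_out --rows '[{"dx": 0.0003, "dy": -0.0006, "dz": 0.002, "wx": 0.2, "wy": 0, "wz": 0, "grip": 0}, {"dx": 0, "dy": 0, "dz": 0, "wx": 0, "wy": 0, "wz": 0, "grip": -0.3}, {"dx": 0, "dy": 0, "dz": 0, "wx": 0, "wy": 0, "wz": 0, "grip": -0.6}, {"dx": 0, "dy": 0, "dz": 0, "wx": 0, "wy": 0, "wz": 0, "grip": -0.8}, {"dx": 0, "dy": 0, "dz": 0, "wx": 0, "wy": 0, "wz": 0, "grip": -0.8}]' --newtons 20

```text
time_s: 4.08
eef_pos: [0.5406, 0.0799, 0.0853]
orientation: [[-0.401, 0.916, 0.001], [0.916, 0.401, -0.001], [-0.002, 0.0, -1.0]]
contact_force: [-0.6, -0.4, -0.6]
finger_gap: 0.0211
```

>>> carry_out --rows '[{"dx": 0, "dy": 0, "dz": 0, "wx": 0, "wy": 0, "wz": 0, "grip": -0.8}, {"dx": 0, "dy": 0, "dz": 0, "wx": 0, "wy": 0, "wz": 0, "grip": -0.8}]'

```text
time_s: 4.25
eef_pos: [0.5405, 0.0799, 0.0853]
orientation: [[-0.401, 0.916, 0.001], [0.916, 0.401, -0.001], [-0.002, 0.0, -1.0]]
contact_force: [-0.3, 0.4, 1.0]
finger_gap: 0.021
```

```bash
python3 plan.py 0.5402 0.0801 0.0845 23.5
```

```text
t 4.25 now [0.5405 0.0799 0.0853] yaw 23.6 F [-0.3  0.4  1. ] T [-0.05  0.01  0.05] gap 0.021 j [  1.   0. 110.  -0.  70. -23.]
shift tool axes mm [ 0.3 -0.2  0.8] |d| 0.8
rotvec deg [0.02 0.09 0.12]
shift in target-yaw axes mm [ 0.3 -0.2  0.8]
```

Hub gripped, gap 21 mm. Now the gentle trial turn clockwise.

>>> carry_out --rows '[{"dx": 0, "dy": 0, "dz": 0, "wx": 0, "wy": 0, "wz": 3, "grip": -0.8}, {"dx": 0, "dy": 0, "dz": 0, "wx": 0, "wy": 0, "wz": 3, "grip": -0.8}, {"dx": 0, "dy": 0, "dz": 0.0005, "wx": 0, "wy": 0, "wz": 3, "grip": -0.8}]'

```text
time_s: 4.5
eef_pos: [0.5409, 0.08, 0.0851]
orientation: [[-0.247, 0.969, 0.002], [0.969, 0.247, -0.001], [-0.002, 0.002, -1.0]]
contact_force: [-1.1, 1.2, 2.5]
finger_gap: 0.0212
```

```bash
python3 plan.py 0.5402 0.0801 0.0845 23.5
```

```text
t 4.5 now [0.5409 0.08   0.0851] yaw 14.3 F [-1.1  1.2  2.5] T [ 0.04 -0.02  0.04] gap 0.0212 j [  1.   0. 110.  -0.  70. -14.]
shift tool axes mm [ 0.2 -0.6  0.6] |d| 0.9
rotvec deg [ 0.08  0.1  -9.21]
shift in target-yaw axes mm [ 0.3 -0.6  0.6]
```

>>> carry_out --rows '[{"dx": 0, "dy": 0, "dz": 0.0003, "wx": 0, "wy": 0, "wz": 4, "grip": -0.8}, {"dx": 0, "dy": 0, "dz": 0.0003, "wx": 0, "wy": 0, "wz": 4, "grip": -0.8}, {"dx": 0, "dy": 0, "dz": 0.0003, "wx": 0, "wy": 0, "wz": 4, "grip": -0.8}]'

```text
time_s: 4.75
eef_pos: [0.5416, 0.0803, 0.0848]
orientation: [[-0.03, 1.0, 0.004], [1.0, 0.03, -0.001], [-0.001, 0.004, -1.0]]
contact_force: [-0.1, 0.7, -0.3]
finger_gap: 0.0211
```

```bash
python3 plan.py 0.5402 0.0801 0.0845 23.5
```

```text
t 4.75 now [0.5416 0.0803 0.0848] yaw 1.7 F [-0.1  0.7 -0.3] T [ 0.02  0.09 -0.  ] gap 0.0211 j [  1.   0. 110.  -0.  70.  -1.]
shift tool axes mm [-0.2 -1.5  0.3] |d| 1.5
rotvec deg [  0.22   0.08 -21.79]
shift in target-yaw axes mm [ 0.4 -1.4  0.3]
```

>>> carry_out --rows '[{"dx": 0, "dy": -0.001, "dz": 0.0003, "wx": 0.2, "wy": 0.1, "wz": 4, "grip": -0.8}, {"dx": 0, "dy": -0.0003, "dz": 0.0003, "wx": 0, "wy": 0, "wz": 4, "grip": -0.8}, {"dx": 0, "dy": -0.0003, "dz": 0.0003, "wx": 0, "wy": 0, "wz": 4, "grip": -0.8}]'

```text
time_s: 5.0
eef_pos: [0.5406, 0.0803, 0.0843]
orientation: [[0.189, 0.982, 0.002], [0.982, -0.189, 0.001], [0.002, 0.002, -1.0]]
contact_force: [0.2, -0.4, 0.1]
finger_gap: 0.021
```

```bash
python3 plan.py 0.5402 0.0801 0.0840 -11;python3 look.py w3
```

```text
t 5.0 now [0.5406 0.0803 0.0843] yaw -10.9 F [ 0.2 -0.4  0.1] T [-0.    0.06 -0.  ] gap 0.021 j [  1.   0. 110.   0.  70.  11.]
shift tool axes mm [-0.3 -0.4  0.3] |d| 0.6
rotvec deg [ 0.1  -0.09  0.09]
shift in target-yaw axes mm [-0.3 -0.4  0.3]
0.8718591270844466
```

View pics/w3.png

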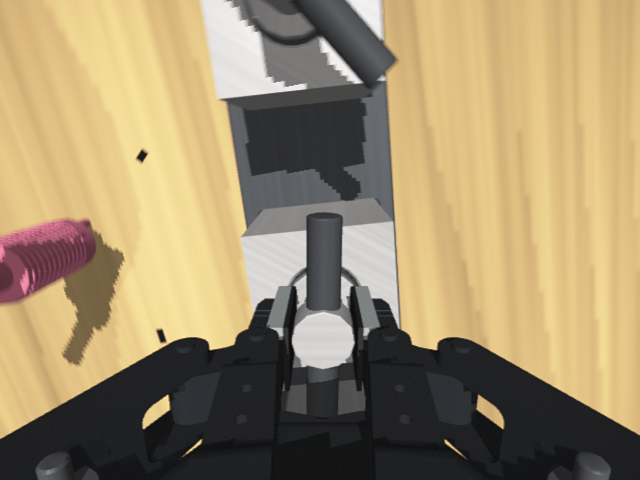

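The bar at (324,262) is still parallel to the pads after about 34 deg, so it is turning freely. I'll carry on.

>>> carry_out --rows '[{"dx": 0, "dy": -0.0004, "dz": 0.0003, "wx": 0.1, "wy": 0, "wz": 4, "grip": -0.8}, {"dx": 0, "dy": -0.0003, "dz": 0.0003, "wx": 0, "wy": 0, "wz": 4, "grip": -0.8}, {"dx": 0, "dy": -0.0003, "dz": 0.0003, "wx": 0, "wy": 0, "wz": 4, "grip": -0.8}]'

```text
time_s: 5.3
eef_pos: [0.5403, 0.0804, 0.0839]
orientation: [[0.395, 0.919, 0.002], [0.919, -0.395, 0.001], [0.002, 0.001, -1.0]]
contact_force: [0.7, -0.2, -0.2]
finger_gap: 0.0213
```

```bash
python3 plan.py 0.5402 0.0801 0.0835 -23
```

```text
t 5.3 now [0.5403 0.0804 0.0839] yaw -23.3 F [ 0.7 -0.2 -0.2] T [-0.09 -0.12  0.07] gap 0.0213 j [  1.   0. 110.   0.  70.  24.]
shift tool axes mm [-0.3  0.1  0.4] |d| 0.5
rotvec deg [ 0.06 -0.11 -0.26]
shift in target-yaw axes mm [-0.3  0.1  0.4]
```

>>> carry_out --rows '[{"dx": -0.0002, "dy": -0.0002, "dz": 0.0003, "wx": 0, "wy": 0, "wz": 4, "grip": -0.8}, {"dx": 0, "dy": -0.0003, "dz": 0.0003, "wx": 0, "wy": 0, "wz": 4, "grip": -0.8}, {"dx": 0, "dy": -0.0002, "dz": 0.0003, "wx": 0, "wy": 0, "wz": 4, "grip": -0.8}, {"dx": 0, "dy": -0.0002, "dz": 0.0003, "wx": 0, "wy": 0, "wz": 4, "grip": -0.8}]'

```text
time_s: 5.63
eef_pos: [0.5405, 0.0805, 0.0833]
orientation: [[0.639, 0.769, 0.005], [0.769, -0.639, 0.001], [0.004, 0.003, -1.0]]
contact_force: [0.5, -0.6, -0.7]
finger_gap: 0.0211
```

```bash
python3 plan.py 0.5402 0.0801 0.0832 -40; python3 look.py w4
```

```text
t 5.63 now [0.5405 0.0805 0.0833] yaw -39.7 F [ 0.5 -0.6 -0.7] T [-0.03 -0.08  0.  ] gap 0.0211 j [  1.   0. 110.   0.  69.  40.]
shift tool axes mm [-0.5  0.   0. ] |d| 0.5
rotvec deg [ 0.17 -0.22  0.29]
shift in target-yaw axes mm [-0.5  0.1  0.1]
0.8545238311731123
```

View pics/w4.png

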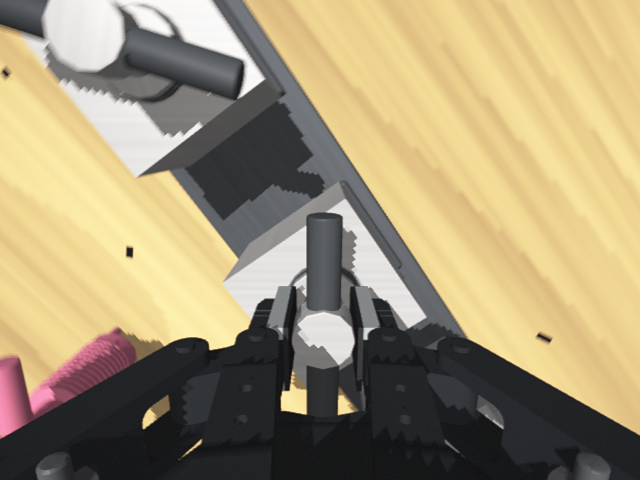

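After 63 deg the bar at (324,262) still follows the pads, so the middle screw is free. I'll run it on.

>>> carry_out --rows '[{"dx": -0.0004, "dy": 0, "dz": 0.0002, "wx": 0.1, "wy": -0.2, "wz": 5, "grip": -0.8}, {"dx": -0.0002, "dy": 0, "dz": 0.0002, "wx": 0, "wy": 0, "wz": 5, "grip": -0.8}, {"dx": -0.0002, "dy": 0, "dz": 0.0002, "wx": 0, "wy": 0, "wz": 5, "grip": -0.8}, {"dx": -0.0002, "dy": 0, "dz": 0.0003, "wx": 0, "wy": 0, "wz": 5, "grip": -0.8}, {"dx": -0.0002, "dy": 0, "dz": 0.0003, "wx": 0, "wy": 0, "wz": 5, "grip": -0.8}]'

```text
time_s: 6.1
eef_pos: [0.5405, 0.0797, 0.0823]
orientation: [[0.907, 0.421, 0.003], [0.421, -0.907, -0.0], [0.003, 0.002, -1.0]]
contact_force: [0.4, -0.5, 0.3]
finger_gap: 0.0212
```

```bash
python3 plan.py 0.5402 0.0801 0.0825 -65
```

```text
t 6.1 now [0.5405 0.0797 0.0823] yaw -65.1 F [ 0.4 -0.5  0.3] T [-0.09 -0.09  0.03] gap 0.0212 j [  1.   0. 110.  -0.  69.  66.]
shift tool axes mm [-0.1 -0.4 -0.2] |d| 0.5
rotvec deg [ 0.09 -0.17 -0.12]
shift in target-yaw axes mm [-0.1 -0.5 -0.2]
```

>>> carry_out --rows '[{"dx": -0.0002, "dy": -0.0003, "dz": 0.0001, "wx": 0, "wy": -0.1, "wz": 5, "grip": -0.8}, {"dx": -0.0002, "dy": 0, "dz": 0.0001, "wx": 0, "wy": 0, "wz": 5, "grip": -0.8}, {"dx": -0.0002, "dy": 0, "dz": 0.0001, "wx": 0, "wy": 0, "wz": 5, "grip": -0.8}, {"dx": -0.0002, "dy": 0, "dz": 0.0001, "wx": 0, "wy": 0, "wz": 5, "grip": -0.8}]'

```text
time_s: 6.43
eef_pos: [0.5406, 0.0794, 0.0818]
orientation: [[0.997, 0.079, 0.005], [0.079, -0.997, -0.002], [0.005, 0.002, -1.0]]
contact_force: [0.2, -0.5, -0.7]
finger_gap: 0.0209
```

```bash
python3 plan.py 0.5402 0.0801 0.0819 -85
```

```text
t 6.43 now [0.5406 0.0794 0.0818] yaw -85.5 F [ 0.2 -0.5 -0.7] T [-0.05 -0.21 -0.04] gap 0.0209 j [  1.   0. 110.  -0.  69.  86.]
shift tool axes mm [-0.4 -0.7 -0.1] |d| 0.8
rotvec deg [ 0.11 -0.26 -0.47]
shift in target-yaw axes mm [-0.4 -0.7 -0.1]
```

>>> carry_out --rows '[{"dx": -0.0003, "dy": -0.0005, "dz": 0, "wx": 0.1, "wy": -0.2, "wz": 2.5, "grip": -0.8}, {"dx": -0.0002, "dy": 0, "dz": 0.0001, "wx": 0, "wy": 0, "wz": 2.5, "grip": -0.8}]'

```text
time_s: 6.6
eef_pos: [0.5405, 0.0796, 0.0818]
orientation: [[1.0, -0.008, 0.002], [-0.008, -1.0, -0.001], [0.002, 0.001, -1.0]]
contact_force: [0.2, -0.2, 0.5]
finger_gap: 0.0212
```

```bash
python3 plan.py 0.5402 0.0801 0.0819 -94.5
```

```text
t 6.6 now [0.5405 0.0796 0.0818] yaw -90.5 F [ 0.2 -0.2  0.5] T [-0.07 -0.1   0.02] gap 0.0212 j [  1.   0. 110.  -0.  69.  91.]
shift tool axes mm [-0.3 -0.5 -0.1] |d| 0.6
rotvec deg [ 0.04 -0.13  4.03]
shift in target-yaw axes mm [-0.4 -0.5 -0.1]
```

>>> carry_out --rows '[{"dx": 0, "dy": -0.0002, "dz": 0, "wx": 0, "wy": 0, "wz": 2, "grip": -0.8}]'

```text
time_s: 6.68
eef_pos: [0.5407, 0.0798, 0.0818]
orientation: [[0.999, -0.042, 0.003], [-0.042, -0.999, -0.001], [0.003, 0.001, -1.0]]
contact_force: [0.5, 0.3, 0.2]
finger_gap: 0.021
```

```bash
python3 plan.py 0.5402 0.0801 0.0819 -94.5
```

```text
t 6.68 now [0.5407 0.0798 0.0818] yaw -92.4 F [0.5 0.3 0.2] T [ 0.09 -0.02  0.03] gap 0.021 j [  1.   0. 110.  -0.  69.  93.]
shift tool axes mm [-0.5 -0.3 -0.1] |d| 0.6
rotvec deg [ 0.03 -0.16  2.07]
shift in target-yaw axes mm [-0.5 -0.3 -0.1]
```

>>> carry_out --rows '[{"dx": -0.0002, "dy": -0.0002, "dz": 0, "wx": 0, "wy": -0.1, "wz": 2, "grip": -0.8}]'

```text
time_s: 6.77
eef_pos: [0.5406, 0.0801, 0.0818]
orientation: [[0.997, -0.076, 0.001], [-0.076, -0.997, -0.0], [0.001, 0.0, -1.0]]
contact_force: [0.1, -0.6, -1.0]
finger_gap: 0.0209
```

```bash
python3 plan.py 0.5402 0.0801 0.0819 -94.5
```

```text
t 6.77 now [0.5406 0.0801 0.0818] yaw -94.4 F [ 0.1 -0.6 -1. ] T [ 0.02 -0.11  0.07] gap 0.0209 j [  1.   0. 110.  -0.  69.  95.]
shift tool axes mm [-0.4 -0.  -0.1] |d| 0.4
rotvec deg [ 0.02 -0.07  0.14]
shift in target-yaw axes mm [-0.4 -0.  -0.1]
```

>>> carry_out --rows '[{"dx": -0.0002, "dy": 0, "dz": 0, "wx": 0, "wy": 0, "wz": 1.5, "grip": -0.8}]'

```text
time_s: 6.85
eef_pos: [0.5405, 0.0801, 0.0818]
orientation: [[0.995, -0.101, 0.002], [-0.101, -0.995, -0.001], [0.002, 0.0, -1.0]]
contact_force: [0.8, -1.0, -0.1]
finger_gap: 0.0213
```

```bash
python3 plan.py 0.5402 0.0801 0.0819 -94.5
```

```text
t 6.85 now [0.5405 0.0801 0.0818] yaw -95.8 F [ 0.8 -1.  -0.1] T [-0.04 -0.14  0.23] gap 0.0213 j [  1.   0. 110.  -0.  69.  96.]
shift tool axes mm [-0.3 -0.  -0.1] |d| 0.4
rotvec deg [ 0.02 -0.09 -1.29]
shift in target-yaw axes mm [-0.3 -0.  -0.1]
```

Torque rose to 0.23 Nm (about 5.5 N at the bar end) at the square angle, which is the firm stop. I'll let go and rise.

>>> carry_out --rows '[{"dx": 0, "dy": 0, "dz": 0, "wx": 0, "wy": 0, "wz": 0, "grip": -0.3}, {"dx": 0, "dy": 0, "dz": 0, "wx": 0, "wy": 0, "wz": 0, "grip": 0.2}, {"dx": 0, "dy": 0, "dz": 0, "wx": 0, "wy": 0, "wz": 0, "grip": 0.2}, {"dx": 0, "dy": 0, "dz": -0.025, "wx": 0, "wy": 0, "wz": 0, "grip": 0.2}, {"dx": 0, "dy": 0, "dz": -0.04, "wx": 0, "wy": 0, "wz": 0, "grip": 0.2}]'

```text
time_s: 7.27
eef_pos: [0.5338, 0.08, 0.1382]
orientation: [[0.995, -0.095, -0.018], [-0.095, -0.995, -0.0], [-0.018, 0.002, -1.0]]
contact_force: [0.2, 0.5, 0.6]
finger_gap: 0.0514
```

```bash
python3 plan.py 0.549 0.1935 0.17 33.5;python3 look.py w5
```

```text
t 7.27 now [0.5338 0.08   0.1382] yaw -95.5 F [0.2 0.5 0.6] T [-0.03 -0.   -0.03] gap 0.0514 j [  1.  -4. 108.  -0.  76.  96.]
shift tool axes mm [   3.8 -114.4  -32.1] |d| 118.8
rotvec deg [  -1.07    0.68 -128.95]
shift in target-yaw axes mm [ 86.2  75.3 -31.8]
0.9208313487919312
```

View pics/w5.png

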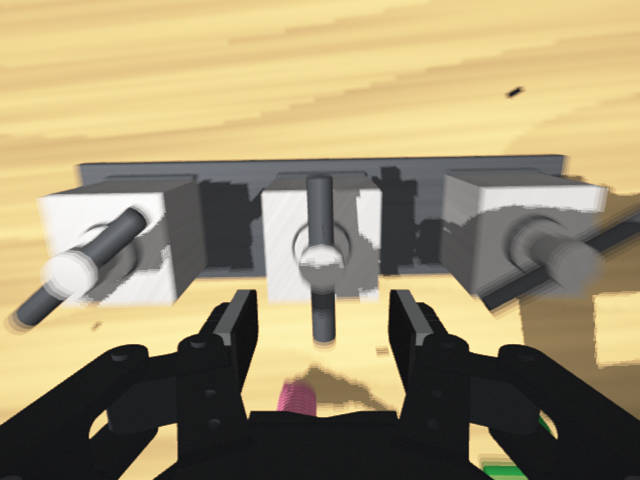

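The middle bar is at (321,262), now square across the row between its neighbours. Next is the left screw: I'll rise and turn back.

>>> carry_out --rows '[{"dx": 0, "dy": -0.02, "dz": -0.015, "wx": 0, "wy": 0.5, "wz": -7.1, "grip": 0.2}, {"dx": 0, "dy": -0.02, "dz": -0.015, "wx": 0, "wy": 0.3, "wz": -7.1, "grip": 0.2}, {"dx": 0, "dy": -0.02, "dz": 0, "wx": 0, "wy": 0, "wz": -7.1, "grip": 0.2}, {"dx": 0, "dy": -0.02, "dz": 0, "wx": 0, "wy": 0, "wz": -7.1, "grip": 0.2}, {"dx": 0, "dy": -0.02, "dz": 0, "wx": 0, "wy": 0, "wz": -7.1, "grip": 0.2}]'

```text
time_s: 7.73
eef_pos: [0.529, 0.1781, 0.1884]
orientation: [[0.861, 0.508, 0.028], [0.508, -0.861, 0.001], [0.024, 0.013, -1.0]]
contact_force: [-0.2, 0.4, 0.3]
finger_gap: 0.0511
```

>>> carry_out --rows '[{"dx": 0, "dy": 0, "dz": 0, "wx": 0, "wy": 0, "wz": -7.1, "grip": 0.2}, {"dx": 0, "dy": 0, "dz": 0, "wx": 0, "wy": 0, "wz": -7.1, "grip": 0.2}, {"dx": 0, "dy": 0, "dz": 0, "wx": 0, "wy": 0, "wz": -7.1, "grip": 0.2}, {"dx": 0, "dy": 0, "dz": 0, "wx": 0, "wy": 0, "wz": -7.1, "grip": 0.2}, {"dx": 0, "dy": 0, "dz": 0, "wx": 0, "wy": 0, "wz": -7.1, "grip": 0.2}]'

```text
time_s: 8.15
eef_pos: [0.5283, 0.1832, 0.1903]
orientation: [[0.4, 0.916, 0.031], [0.916, -0.4, 0.003], [0.016, 0.027, -1.0]]
contact_force: [1.0, -0.4, -0.1]
finger_gap: 0.0514
```

>>> carry_out --rows '[{"dx": 0, "dy": 0, "dz": 0, "wx": 0, "wy": 0, "wz": -7.1, "grip": 0.2}, {"dx": 0, "dy": 0, "dz": 0, "wx": 0, "wy": 0, "wz": -7.1, "grip": 0.2}, {"dx": 0, "dy": 0, "dz": 0, "wx": 0, "wy": 0, "wz": -7.1, "grip": 0.2}, {"dx": 0, "dy": 0, "dz": 0, "wx": 0, "wy": 0, "wz": -7.1, "grip": 0.2}, {"dx": 0, "dy": 0, "dz": 0, "wx": 0, "wy": 0, "wz": -7.1, "grip": 0.2}]'

```text
time_s: 8.57
eef_pos: [0.5289, 0.1837, 0.191]
orientation: [[-0.211, 0.977, 0.034], [0.977, 0.211, 0.004], [-0.003, 0.034, -0.999]]
contact_force: [-0.3, -0.4, -0.1]
finger_gap: 0.0512
```

```bash
python3 plan.py 0.549 0.1935 0.16 33.5
```

```text
t 8.57 now [0.5289 0.1837 0.191 ] yaw 12.2 F [-0.3 -0.4 -0.1] T [-0.02  0.05 -0.03] gap 0.0512 j [ 12.  -6. 105.  -0.  79.  -1.]
shift tool axes mm [ 5.4 20.7 31.7] |d| 38.2
rotvec deg [  1.89   0.53 -21.31]
shift in target-yaw axes mm [-2.9 22.2 31. ]
```

>>> carry_out --rows '[{"dx": 0, "dy": 0, "dz": 0, "wx": 1.9, "wy": 0.5, "wz": -6.8, "grip": 0.2}, {"dx": 0, "dy": 0, "dz": 0, "wx": 0, "wy": 0, "wz": -6.8, "grip": 0.2}, {"dx": 0, "dy": 0, "dz": 0, "wx": 0, "wy": 0, "wz": -6.8, "grip": 0.2}, {"dx": -0.003, "dy": 0.022, "dz": 0.028, "wx": 0, "wy": 0, "wz": -0.5, "grip": 0.2}, {"dx": 0, "dy": 0, "dz": 0, "wx": 0, "wy": 0, "wz": 0, "grip": 0.2}]'

```text
time_s: 8.98
eef_pos: [0.5504, 0.1939, 0.1628]
orientation: [[-0.563, 0.826, 0.002], [0.826, 0.563, 0.005], [0.003, 0.004, -1.0]]
contact_force: [-1.1, -0.7, -3.5]
finger_gap: 0.0511
```

```bash
python3 plan.py 0.549 0.1935 0.0845 33.5;python3 look.py w6
```

```text
t 8.98 now [0.5504 0.1939 0.1628] yaw 34.3 F [-1.1 -0.7 -3.5] T [0.02 0.01 0.02] gap 0.0511 j [ 12.   0. 102.   0.  78. -22.]
shift tool axes mm [ 0.3 -1.7 78.3] |d| 78.3
rotvec deg [ 0.25 -0.15  0.78]
shift in target-yaw axes mm [ 0.5 -1.3 78.3]
0.15263041439120428
```

View pics/w6.png

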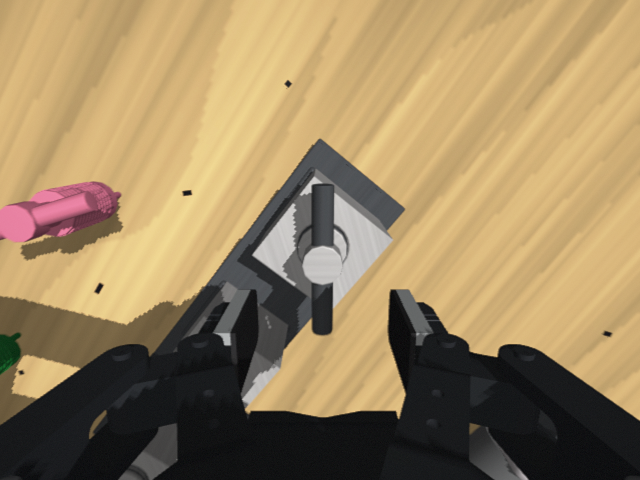

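The left hub is at (322,266), with the bar running straight down the picture from (322,185) to (322,333). That is aligned with the pads.

Run:
```python
from h import *
d=np.load('pics/w6.npz'); c=cam('wrist',dict(eef_pos=d['p'],orientation=d['R']))
print(ray((322,266),c,.111))
A,B=ray((322,186),c,.1035),ray((322,332),c,.1035);print((A+B)/2,np.linalg.norm(A-B),np.degrees(np.arctan2(*(A-B)[[1,0]]))%180)
```

```text
[0.54959788 0.19335349 0.111     ]
[0.54997177 0.19282819 0.1035    ] 0.0841195542759415 124.24286559582232
```

>>> carry_out --rows '[{"dx": 0, "dy": -0.002, "dz": 0.02, "wx": 0.2, "wy": -0.1, "wz": 0.3, "grip": 0.2}, {"dx": 0, "dy": -0.002, "dz": 0.02, "wx": 0.3, "wy": 0, "wz": 0, "grip": 0.2}, {"dx": 0, "dy": -0.002, "dz": 0.015, "wx": 0.3, "wy": 0, "wz": 0, "grip": 0.2}, {"dx": 0, "dy": -0.001, "dz": 0, "wx": 0.2, "wy": 0, "wz": 0, "grip": 0.2}]'

```text
time_s: 9.37
eef_pos: [0.5481, 0.1904, 0.1165]
orientation: [[-0.559, 0.829, 0.002], [0.829, 0.559, -0.005], [-0.005, -0.001, -1.0]]
contact_force: [-0.9, 0.0, -0.4]
finger_gap: 0.0511
```

```bash
python3 plan.py 0.549 0.1935 0.0845 34
```

```text
t 9.37 now [0.5481 0.1904 0.1165] yaw 34.0 F [-0.9  0.  -0.4] T [0.04 0.01 0.01] gap 0.0511 j [ 12.   3. 104.  -0.  73. -22.]
shift tool axes mm [ 2.2  2.5 31.9] |d| 32.1
rotvec deg [-0.07  0.28  0.01]
shift in target-yaw axes mm [ 2.1  2.5 32. ]
```

>>> carry_out --rows '[{"dx": 0.002, "dy": 0.002, "dz": 0.016, "wx": 0, "wy": 0.3, "wz": 0, "grip": 0.2}, {"dx": 0, "dy": 0, "dz": 0.01, "wx": 0.2, "wy": 0, "wz": 0, "grip": 0.2}, {"dx": 0, "dy": 0, "dz": 0, "wx": 0, "wy": 0, "wz": 0, "grip": 0.2}]'

```text
time_s: 9.62
eef_pos: [0.5498, 0.1932, 0.0937]
orientation: [[-0.559, 0.829, 0.001], [0.829, 0.559, -0.002], [-0.002, -0.001, -1.0]]
contact_force: [-0.2, 0.0, 0.1]
finger_gap: 0.051
```

```bash
python3 plan.py 0.5495 0.1933 0.085 34
```

```text
t 9.62 now [0.5498 0.1932 0.0937] yaw 34.0 F [-0.2  0.   0.1] T [-0.02 -0.05  0.01] gap 0.051 j [ 12.   4. 105.  -0.  71. -22.]
shift tool axes mm [ 0.3 -0.2  8.7] |d| 8.7
rotvec deg [-0.03  0.1   0.01]
shift in target-yaw axes mm [ 0.3 -0.2  8.7]
```

>>> carry_out --rows '[{"dx": 0, "dy": -0.0005, "dz": 0.008, "wx": 0, "wy": 0.1, "wz": 0, "grip": 0.2}, {"dx": 0, "dy": -0.0003, "dz": 0.001, "wx": 0, "wy": 0, "wz": 0, "grip": 0}, {"dx": 0, "dy": -0.0003, "dz": 0, "wx": 0.1, "wy": 0, "wz": 0, "grip": 0}]'

```text
time_s: 9.87
eef_pos: [0.5503, 0.1926, 0.087]
orientation: [[-0.559, 0.829, 0.002], [0.829, 0.559, -0.001], [-0.002, 0.001, -1.0]]
contact_force: [-0.1, -0.7, -0.1]
finger_gap: 0.0424
```

```bash
python3 plan.py 0.5495 0.1933 0.085 34
```

```text
t 9.87 now [0.5503 0.1926 0.087 ] yaw 34.0 F [-0.1 -0.7 -0.1] T [-0.02 -0.02  0.05] gap 0.0424 j [ 12.   5. 105.  -0.  70. -22.]
shift tool axes mm [ 1.  -0.3  2. ] |d| 2.3
rotvec deg [0.07 0.09 0.02]
shift in target-yaw axes mm [ 1.  -0.3  2. ]
```

>>> carry_out --rows '[{"dx": 0.001, "dy": -0.0003, "dz": 0.0015, "wx": 0.1, "wy": 0.1, "wz": 0, "grip": -0.2}, {"dx": 0, "dy": 0, "dz": 0, "wx": 0, "wy": 0, "wz": 0, "grip": -0.5}, {"dx": 0, "dy": 0, "dz": 0, "wx": 0, "wy": 0, "wz": 0, "grip": -0.8}, {"dx": 0, "dy": 0, "dz": 0, "wx": 0, "wy": 0, "wz": 0, "grip": -0.8}, {"dx": 0, "dy": 0, "dz": 0, "wx": 0, "wy": 0, "wz": 0, "grip": -0.8}]' --newtons 20

```text
time_s: 10.28
eef_pos: [0.5501, 0.1934, 0.087]
orientation: [[-0.559, 0.829, 0.001], [0.829, 0.559, 0.0], [-0.001, 0.001, -1.0]]
contact_force: [0.1, -0.6, -0.6]
finger_gap: 0.0211
```

```bash
python3 plan.py 0.5495 0.1933 0.085 34
```

```text
t 10.28 now [0.5501 0.1934 0.087 ] yaw 34.0 F [ 0.1 -0.6 -0.6] T [ 0.02 -0.03  0.03] gap 0.0211 j [ 12.   5. 105.  -0.  70. -22.]
shift tool axes mm [ 0.2 -0.6  2. ] |d| 2.1
rotvec deg [0.07 0.03 0.02]
shift in target-yaw axes mm [ 0.2 -0.6  2. ]
```

>>> carry_out --rows '[{"dx": 0, "dy": 0, "dz": 0, "wx": 0, "wy": 0, "wz": 3, "grip": -0.8}, {"dx": 0, "dy": 0, "dz": 0, "wx": 0, "wy": 0, "wz": 3, "grip": -0.8}, {"dx": 0, "dy": 0, "dz": 0.0003, "wx": 0, "wy": 0, "wz": 3, "grip": -0.8}]'

```text
time_s: 10.53
eef_pos: [0.5501, 0.1934, 0.0868]
orientation: [[-0.418, 0.909, 0.001], [0.909, 0.418, 0.0], [-0.0, 0.001, -1.0]]
contact_force: [0.5, 0.5, 1.0]
finger_gap: 0.021
```

```bash
python3 plan.py 0.5495 0.1933 0.085 34
```

```text
t 10.53 now [0.5501 0.1934 0.0868] yaw 24.7 F [0.5 0.5 1. ] T [ 0.01  0.   -0.02] gap 0.021 j [ 12.   5. 105.  -0.  70. -13.]
shift tool axes mm [ 0.1 -0.6  1.8] |d| 1.9
rotvec deg [ 0.07  0.03 -9.32]
shift in target-yaw axes mm [ 0.2 -0.6  1.8]
```

>>> carry_out --rows '[{"dx": 0, "dy": -0.0003, "dz": 0.0003, "wx": 0, "wy": 0, "wz": 3, "grip": -0.8}, {"dx": 0, "dy": 0, "dz": 0.0003, "wx": 0, "wy": 0, "wz": 3, "grip": -0.8}]'

```text
time_s: 10.7
eef_pos: [0.5503, 0.1934, 0.0869]
orientation: [[-0.315, 0.949, 0.002], [0.949, 0.315, 0.0], [-0.0, 0.002, -1.0]]
contact_force: [1.0, -0.6, 0.1]
finger_gap: 0.0208
```

```bash
python3 plan.py 0.5495 0.1933 0.085 34
```

```text
t 10.7 now [0.5503 0.1934 0.0869] yaw 18.4 F [ 1.  -0.6  0.1] T [ 0.03 -0.01  0.03] gap 0.0208 j [ 12.   5. 105.  -0.  70.  -6.]
shift tool axes mm [ 0.1 -0.8  1.9] |d| 2.1
rotvec deg [  0.13   0.04 -15.62]
shift in target-yaw axes mm [ 0.3 -0.8  1.9]
```

>>> carry_out --rows '[{"dx": 0, "dy": -0.0003, "dz": 0.0003, "wx": 0, "wy": 0, "wz": 3, "grip": -0.8}, {"dx": 0, "dy": 0, "dz": 0.0003, "wx": 0, "wy": 0, "wz": 3, "grip": -0.8}]'

```text
time_s: 10.87
eef_pos: [0.5506, 0.1935, 0.0869]
orientation: [[-0.209, 0.978, 0.004], [0.978, 0.209, 0.001], [-0.0, 0.004, -1.0]]
contact_force: [-0.1, 0.3, -0.1]
finger_gap: 0.0213
```

```bash
python3 plan.py 0.5495 0.1933 0.085 34
```

```text
t 10.87 now [0.5506 0.1935 0.0869] yaw 12.1 F [-0.1  0.3 -0.1] T [ 0.05 -0.12 -0.03] gap 0.0213 j [ 12.   5. 105.  -0.  70.  -0.]
shift tool axes mm [ 0.  -1.1  1.9] |d| 2.2
rotvec deg [  0.22   0.04 -21.93]
shift in target-yaw axes mm [ 0.4 -1.   1.9]
```

>>> carry_out --rows '[{"dx": 0, "dy": -0.0003, "dz": 0.0003, "wx": 0, "wy": 0, "wz": 3, "grip": -0.8}, {"dx": 0, "dy": 0, "dz": 0.0003, "wx": 0, "wy": 0, "wz": 3, "grip": -0.8}]'

```text
time_s: 11.03
eef_pos: [0.5505, 0.1937, 0.0866]
orientation: [[-0.1, 0.995, 0.004], [0.995, 0.1, 0.001], [0.001, 0.005, -1.0]]
contact_force: [-0.5, -0.1, -0.6]
finger_gap: 0.0212
```

```bash
python3 plan.py 0.5495 0.1933 0.085 34
```

```text
t 11.03 now [0.5505 0.1937 0.0866] yaw 5.8 F [-0.5 -0.1 -0.6] T [0.01 0.08 0.  ] gap 0.0212 j [ 12.   5. 105.   0.  70.   6.]
shift tool axes mm [-0.2 -1.1  1.6] |d| 2.0
rotvec deg [  0.27   0.03 -28.24]
shift in target-yaw axes mm [ 0.3 -1.1  1.6]
```

>>> carry_out --rows '[{"dx": 0, "dy": -0.0008, "dz": 0.0006, "wx": 0.2, "wy": 0, "wz": 3, "grip": -0.8}, {"dx": 0, "dy": 0, "dz": 0.0005, "wx": 0, "wy": 0, "wz": 3, "grip": -0.8}]'

```text
time_s: 11.2
eef_pos: [0.5503, 0.1937, 0.0863]
orientation: [[0.009, 1.0, 0.002], [1.0, -0.009, 0.001], [0.001, 0.002, -1.0]]
contact_force: [-0.4, 0.1, 1.4]
finger_gap: 0.021
```

```bash
python3 plan.py 0.5495 0.1933 0.0845 34
```

```text
t 11.2 now [0.5503 0.1937 0.0863] yaw -0.5 F [-0.4  0.1  1.4] T [-0.04  0.2   0.08] gap 0.021 j [ 12.   5. 105.   0.  70.  13.]
shift tool axes mm [-0.4 -0.8  1.8] |d| 2.0
rotvec deg [ 1.400e-01 -2.000e-02 -3.454e+01]
shift in target-yaw axes mm [ 0.1 -0.9  1.8]
```

>>> carry_out --rows '[{"dx": 0, "dy": -0.0003, "dz": 0.0006, "wx": 0, "wy": 0, "wz": 3, "grip": -0.8}, {"dx": 0, "dy": 0, "dz": 0.0005, "wx": 0, "wy": 0, "wz": 3, "grip": -0.8}]'

```text
time_s: 11.37
eef_pos: [0.5497, 0.1938, 0.086]
orientation: [[0.119, 0.993, 0.001], [0.993, -0.119, 0.001], [0.001, 0.001, -1.0]]
contact_force: [-2.5, 0.0, 2.4]
finger_gap: 0.0215
```

```bash
python3 plan.py 0.5495 0.1933 0.0845 34
```

```text
t 11.37 now [0.5497 0.1938 0.086 ] yaw -6.8 F [-2.5  0.   2.4] T [0.04 0.5  0.05] gap 0.0215 j [ 12.   5. 105.   0.  70.  19.]
shift tool axes mm [-0.6 -0.2  1.5] |d| 1.6
rotvec deg [  0.07  -0.05 -40.84]
shift in target-yaw axes mm [-0.3 -0.5  1.5]
```

>>> carry_out --rows '[{"dx": 0, "dy": -0.0003, "dz": 0.0006, "wx": 0, "wy": 0, "wz": 3, "grip": -0.8}, {"dx": 0, "dy": 0, "dz": 0.0005, "wx": 0, "wy": 0, "wz": 3, "grip": -0.8}]'

```text
time_s: 11.53
eef_pos: [0.5493, 0.1937, 0.0859]
orientation: [[0.227, 0.974, 0.0], [0.974, -0.227, 0.0], [0.0, 0.0, -1.0]]
contact_force: [-0.4, -1.6, 0.6]
finger_gap: 0.0209
```

```bash
python3 plan.py 0.5495 0.1933 0.0845 34;python3 look.py w7
```

```text
t 11.53 now [0.5493 0.1937 0.0859] yaw -13.1 F [-0.4 -1.6  0.6] T [-0.18  0.16  0.31] gap 0.0209 j [ 12.   5. 105.   0.  70.  25.]
shift tool axes mm [-0.4  0.3  1.4] |d| 1.5
rotvec deg [ 1.00e-02 -2.00e-02 -4.71e+01]
shift in target-yaw axes mm [-0.5 -0.1  1.4]
0.6540362204521619
```

View pics/w7.png

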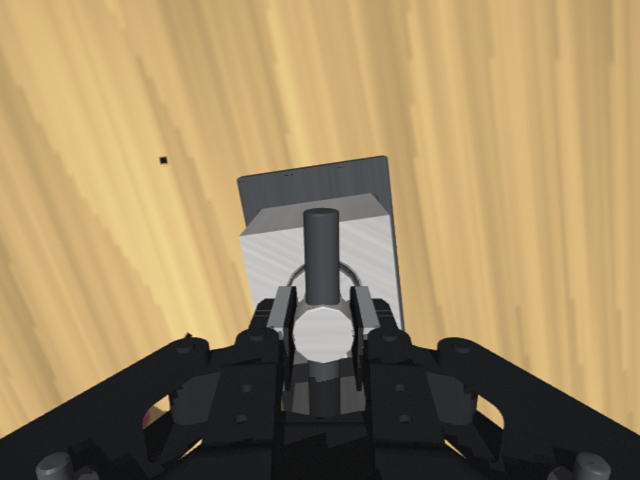

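Torque rose to 0.31 Nm (about 7 N at the bar end) after 47 deg, with the bar about along the row. That looks like the hard stop. I'll hold still, read again, then back off and repeat to confirm.

>>> carry_out --rows '[{"dx": 0, "dy": 0, "dz": 0, "wx": 0, "wy": 0, "wz": 0, "grip": -0.8}]'

```text
time_s: 11.67
eef_pos: [0.5494, 0.1937, 0.0859]
orientation: [[0.227, 0.974, 0.0], [0.974, -0.227, 0.001], [0.001, 0.0, -1.0]]
contact_force: [0.0, -1.6, -2.1]
finger_gap: 0.0207
```

```bash
python3 plan.py 0.5495 0.1933 0.0845 34
```

```text
t 11.67 now [0.5494 0.1937 0.0859] yaw -13.1 F [ 0.  -1.6 -2.1] T [-0.01  0.05  0.17] gap 0.0207 j [ 12.   5. 105.   0.  70.  25.]
shift tool axes mm [-0.4  0.2  1.4] |d| 1.5
rotvec deg [ 2.000e-02 -3.000e-02 -4.714e+01]
shift in target-yaw axes mm [-0.4 -0.1  1.4]
```

>>> carry_out --rows '[{"dx": 0, "dy": 0, "dz": 0, "wx": 0, "wy": 0, "wz": -4, "grip": -0.8}, {"dx": 0, "dy": 0, "dz": 0, "wx": 0, "wy": 0, "wz": -4, "grip": -0.8}]'

```text
time_s: 11.83
eef_pos: [0.5495, 0.1939, 0.0861]
orientation: [[0.083, 0.997, 0.001], [0.997, -0.083, 0.001], [0.001, 0.001, -1.0]]
contact_force: [0.3, -0.5, 0.6]
finger_gap: 0.021
```

```bash
python3 plan.py 0.5495 0.1933 0.0845 34
```

```text
t 11.83 now [0.5495 0.1939 0.0861] yaw -4.8 F [ 0.3 -0.5  0.6] T [-0.02 -0.06 -0.05] gap 0.021 j [ 12.   5. 105.   0.  70.  17.]
shift tool axes mm [-0.6  0.   1.6] |d| 1.7
rotvec deg [  0.05  -0.04 -38.75]
shift in target-yaw axes mm [-0.5 -0.3  1.6]
```

>>> carry_out --rows '[{"dx": 0, "dy": 0, "dz": 0, "wx": 0, "wy": 0, "wz": 3, "grip": -0.8}, {"dx": 0, "dy": 0, "dz": 0, "wx": 0, "wy": 0, "wz": 3, "grip": -0.8}]'

```text
time_s: 12.0
eef_pos: [0.5493, 0.194, 0.086]
orientation: [[0.185, 0.983, 0.0], [0.983, -0.185, 0.001], [0.001, -0.0, -1.0]]
contact_force: [-0.3, -1.0, -0.8]
finger_gap: 0.0208
```

```bash
python3 plan.py 0.5495 0.1933 0.0845 34
```

```text
t 12.0 now [0.5493 0.194  0.086 ] yaw -10.6 F [-0.3 -1.  -0.8] T [-0.07  0.14  0.08] gap 0.0208 j [ 12.   5. 105.   0.  70.  23.]
shift tool axes mm [-0.6  0.3  1.5] |d| 1.7
rotvec deg [ 2.000e-02 -7.000e-02 -4.465e+01]
shift in target-yaw axes mm [-0.7 -0.2  1.5]
```

>>> carry_out --rows '[{"dx": 0, "dy": 0, "dz": 0, "wx": 0, "wy": 0, "wz": 3, "grip": -0.8}]'

```text
time_s: 12.08
eef_pos: [0.5493, 0.1938, 0.086]
orientation: [[0.237, 0.972, 0.0], [0.972, -0.237, 0.001], [0.001, -0.0, -1.0]]
contact_force: [1.1, -0.6, 0.3]
finger_gap: 0.0209
```

```bash
python3 plan.py 0.5495 0.1933 0.0845 34
```

```text
t 12.08 now [0.5493 0.1938 0.086 ] yaw -13.7 F [ 1.1 -0.6  0.3] T [-0.18  0.01  0.24] gap 0.0209 j [ 12.   5. 105.   0.  70.  26.]
shift tool axes mm [-0.4  0.3  1.5] |d| 1.6
rotvec deg [ 1.000e-02 -4.000e-02 -4.769e+01]
shift in target-yaw axes mm [-0.5 -0.1  1.5]
```

The stop repeats at the same angle (0.24 Nm, 0 when backed off), so left is very likely the binder. Before lifting anything, I'll confirm by running the right screw. Back off, release and rise.

>>> carry_out --rows '[{"dx": 0, "dy": 0, "dz": 0, "wx": 0, "wy": 0, "wz": -4, "grip": -0.8}, {"dx": 0, "dy": 0, "dz": 0, "wx": 0, "wy": 0, "wz": 0, "grip": -0.3}, {"dx": 0, "dy": 0, "dz": 0, "wx": 0, "wy": 0, "wz": 0, "grip": 0.2}, {"dx": 0, "dy": 0, "dz": -0.02, "wx": 0, "wy": 0, "wz": 0, "grip": 0.2}, {"dx": 0, "dy": 0, "dz": -0.04, "wx": 0, "wy": 0, "wz": 0, "grip": 0.2}]'

```text
time_s: 12.5
eef_pos: [0.5434, 0.1925, 0.1373]
orientation: [[0.168, 0.986, -0.017], [0.986, -0.168, -0.003], [-0.006, -0.017, -1.0]]
contact_force: [0.5, 0.3, 0.3]
finger_gap: 0.0512
```

>>> carry_out --rows '[{"dx": 0, "dy": 0, "dz": -0.03, "wx": 0, "wy": 0, "wz": -7, "grip": 0.2}, {"dx": 0, "dy": 0, "dz": 0, "wx": 0, "wy": 0, "wz": -7, "grip": 0.2}, {"dx": 0, "dy": 0, "dz": 0, "wx": 0, "wy": 0, "wz": -7, "grip": 0.2}, {"dx": 0, "dy": 0, "dz": 0, "wx": 0, "wy": 0, "wz": -7, "grip": 0.2}, {"dx": 0, "dy": 0, "dz": 0, "wx": 0, "wy": 0, "wz": -7, "grip": 0.2}]'

```text
time_s: 12.92
eef_pos: [0.5497, 0.1941, 0.1811]
orientation: [[-0.441, 0.897, 0.001], [0.897, 0.441, 0.002], [0.001, 0.002, -1.0]]
contact_force: [-0.2, -0.9, -0.2]
finger_gap: 0.0514
```

```bash
python3 plan.py 0.531 -0.035 0.17 26;python3 look.py w8
```

```text
t 12.92 now [0.5497 0.1941 0.1811] yaw 26.2 F [-0.2 -0.9 -0.2] T [-0.03 -0.   -0.  ] gap 0.0514 j [ 12.  -1. 101.   0.  80. -14.]
shift tool axes mm [-197.4 -117.8   10.7] |d| 230.1
rotvec deg [ 0.11 -0.07  0.17]
shift in target-yaw axes mm [-197.7 -117.2   11.1]
1.4828072271451898
```

View pics/w8.png

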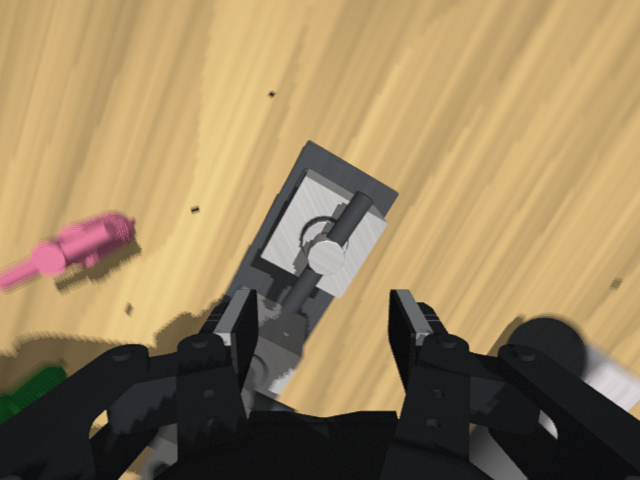

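The left bar runs from (362,198) to (290,308), about along the row. Now over to the right screw.

>>> carry_out --rows '[{"dx": -0.033, "dy": -0.02, "dz": 0, "wx": 0, "wy": 0, "wz": 0, "grip": 0.2}, {"dx": -0.033, "dy": -0.02, "dz": 0, "wx": 0, "wy": 0, "wz": 0, "grip": 0.2}, {"dx": -0.033, "dy": -0.02, "dz": 0, "wx": 0, "wy": 0, "wz": 0, "grip": 0.2}, {"dx": -0.033, "dy": -0.02, "dz": 0, "wx": 0, "wy": 0, "wz": 0, "grip": 0.2}, {"dx": -0.033, "dy": -0.02, "dz": 0, "wx": 0, "wy": 0, "wz": 0, "grip": 0.2}]'

```text
time_s: 13.38
eef_pos: [0.5335, 0.0029, 0.1815]
orientation: [[-0.443, 0.896, 0.005], [0.896, 0.443, 0.005], [0.002, 0.007, -1.0]]
contact_force: [0.9, -0.8, 0.2]
finger_gap: 0.051
```

>>> carry_out --rows '[{"dx": -0.028, "dy": -0.016, "dz": 0.005, "wx": 0, "wy": 0, "wz": 0, "grip": 0.2}, {"dx": 0, "dy": 0, "dz": 0, "wx": 0, "wy": 0, "wz": 0, "grip": 0.2}]'

```text
time_s: 13.55
eef_pos: [0.5308, -0.0361, 0.1767]
orientation: [[-0.432, 0.902, 0.007], [0.902, 0.432, 0.002], [-0.001, 0.007, -1.0]]
contact_force: [-0.9, -0.7, -0.5]
finger_gap: 0.0511
```

```bash
python3 plan.py 0.531 -0.035 0.16 26
```

```text
t 13.55 now [ 0.5308 -0.0361  0.1767] yaw 25.6 F [-0.9 -0.7 -0.5] T [ 0.03 -0.01  0.02] gap 0.0511 j [-12.  -8. 108.   0.  79. -38.]
shift tool axes mm [ 0.9  0.5 16.7] |d| 16.7
rotvec deg [ 0.4   0.05 -0.41]
shift in target-yaw axes mm [ 0.9  0.7 16.7]
```

>>> carry_out --rows '[{"dx": 0.001, "dy": 0, "dz": 0.016, "wx": 0.4, "wy": 0, "wz": 0, "grip": 0.2}, {"dx": 0, "dy": 0, "dz": 0, "wx": 0, "wy": 0, "wz": 0, "grip": 0.2}]'

```text
time_s: 13.72
eef_pos: [0.5305, -0.0367, 0.1599]
orientation: [[-0.424, 0.906, 0.001], [0.906, 0.424, -0.001], [-0.001, 0.001, -1.0]]
contact_force: [-0.7, 0.8, -1.3]
finger_gap: 0.0513
```

```bash
python3 plan.py 0.531 -0.035 0.085 26; python3 look.py w9
```

```text
t 13.72 now [ 0.5305 -0.0367  0.1599] yaw 25.1 F [-0.7  0.8 -1.3] T [-0.01  0.06 -0.04] gap 0.0513 j [-12.  -7. 109.  -0.  78. -37.]
shift tool axes mm [ 1.4  1.  74.9] |d| 74.9
rotvec deg [ 0.05  0.06 -0.91]
shift in target-yaw axes mm [ 1.3  1.1 74.9]
0.05460760978087719
```

View pics/w9.png

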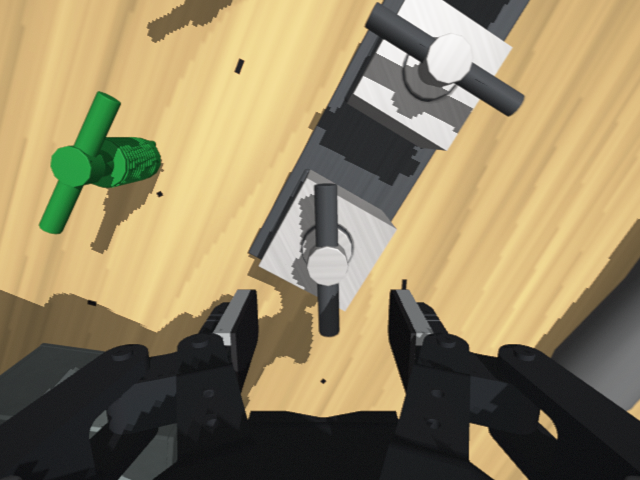

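The right hub is at (327,267), with its bar from (326,186) to (329,333). Middle, at (448,58), has its bar across the row from (372,15) to (518,105).

Run:
```python
from h import *
d=np.load('pics/w9.npz'); c=cam('wrist',dict(eef_pos=d['p'],orientation=d['R']))
print(ray((327,267),c,.111))
an=lambda a,b,z:np.degrees(np.arctan2(*(ray(a,c,z)-ray(b,c,z))[[1,0]]))%180
A,B=ray((326,187),c,.1035),ray((329,332),c,.1035);print((A+B)/2,np.linalg.norm(A-B),an((326,187),(329,332),.1035))
print('mid bar',an((374,16),(518,105),.1),'expect 175.5')
```

```text
[ 0.53185354 -0.03586044  0.111     ]
[ 0.53239646 -0.03609026  0.1035    ] 0.08251052600643044 116.38811970740855
mid bar 176.60474940954472 expect 175.5
```

>>> carry_out --rows '[{"dx": 0.0005, "dy": 0, "dz": 0.02, "wx": 0.3, "wy": 0, "wz": -1.2, "grip": 0.2}, {"dx": 0, "dy": -0.001, "dz": 0.02, "wx": 0.3, "wy": 0, "wz": 0, "grip": 0.2}, {"dx": 0, "dy": -0.001, "dz": 0.015, "wx": 0.3, "wy": 0, "wz": 0, "grip": 0.2}, {"dx": 0, "dy": 0, "dz": 0, "wx": 0, "wy": 0, "wz": 0, "grip": 0.2}]'

```text
time_s: 14.1
eef_pos: [0.5318, -0.032, 0.1062]
orientation: [[-0.448, 0.894, -0.007], [0.894, 0.448, -0.008], [-0.004, -0.01, -1.0]]
contact_force: [-0.1, 0.1, -1.4]
finger_gap: 0.0511
```

```bash
python3 plan.py 0.5315 -0.0357 0.085 26.4
```

```text
t 14.1 now [ 0.5318 -0.032   0.1062] yaw 26.6 F [-0.1  0.1 -1.4] T [-0.01  0.02  0.01] gap 0.0511 j [-11.  -3. 111.  -1.  72. -38.]
shift tool axes mm [-3.1 -1.7 21.2] |d| 21.5
rotvec deg [-0.55  0.23  0.22]
shift in target-yaw axes mm [-3.2 -1.9 21.2]
```

>>> carry_out --rows '[{"dx": -0.003, "dy": -0.002, "dz": 0.008, "wx": -0.5, "wy": 0.2, "wz": 0.2, "grip": 0.2}, {"dx": 0, "dy": 0, "dz": 0.008, "wx": 0, "wy": 0, "wz": 0, "grip": 0.2}, {"dx": 0, "dy": 0, "dz": 0, "wx": 0, "wy": 0, "wz": 0, "grip": 0.2}]'

```text
time_s: 14.35
eef_pos: [0.5322, -0.0331, 0.0899]
orientation: [[-0.448, 0.894, 0.001], [0.894, 0.448, 0.0], [-0.0, 0.001, -1.0]]
contact_force: [-0.9, -0.7, -1.5]
finger_gap: 0.0508
```

```bash
python3 plan.py 0.5315 -0.0357 0.085 26.4
```

```text
t 14.35 now [ 0.5322 -0.0331  0.0899] yaw 26.6 F [-0.9 -0.7 -1.5] T [ 0.02  0.06 -0.01] gap 0.0508 j [-12.  -2. 112.   0.  70. -38.]
shift tool axes mm [-2.1 -1.8  4.9] |d| 5.6
rotvec deg [0.06 0.02 0.2 ]
shift in target-yaw axes mm [-2.1 -1.8  4.9]
```

>>> carry_out --rows '[{"dx": -0.002, "dy": -0.002, "dz": 0.003, "wx": 0, "wy": 0, "wz": 0.2, "grip": 0}, {"dx": 0, "dy": 0, "dz": 0.001, "wx": 0, "wy": 0, "wz": 0, "grip": 0}]'

```text
time_s: 14.52
eef_pos: [0.532, -0.0356, 0.0866]
orientation: [[-0.445, 0.896, 0.003], [0.896, 0.445, -0.0], [-0.001, 0.002, -1.0]]
contact_force: [-0.7, 0.8, -0.5]
finger_gap: 0.0433
```

```bash
python3 plan.py 0.5315 -0.0357 0.085 26.4
```

```text
t 14.52 now [ 0.532  -0.0356  0.0866] yaw 26.4 F [-0.7  0.8 -0.5] T [ 0.   -0.02 -0.01] gap 0.0433 j [-12.  -2. 112.   0.  70. -38.]
shift tool axes mm [ 0.2 -0.4  1.6] |d| 1.6
rotvec deg [0.14 0.07 0.01]
shift in target-yaw axes mm [ 0.2 -0.4  1.6]
```

>>> carry_out --rows '[{"dx": 0, "dy": -0.0004, "dz": 0.0015, "wx": 0.1, "wy": 0, "wz": 0, "grip": -0.2}, {"dx": 0, "dy": 0, "dz": 0, "wx": 0, "wy": 0, "wz": 0, "grip": -0.5}, {"dx": 0, "dy": 0, "dz": 0, "wx": 0, "wy": 0, "wz": 0, "grip": -0.8}, {"dx": 0, "dy": 0, "dz": 0, "wx": 0, "wy": 0, "wz": 0, "grip": -0.8}, {"dx": 0, "dy": 0, "dz": 0, "wx": 0, "wy": 0, "wz": 0, "grip": -0.8}]' --newtons 20

```text
time_s: 14.93
eef_pos: [0.5323, -0.0363, 0.0861]
orientation: [[-0.444, 0.896, 0.003], [0.896, 0.444, -0.001], [-0.002, 0.003, -1.0]]
contact_force: [-0.0, 0.2, -1.4]
finger_gap: 0.0206
```

>>> carry_out --rows '[{"dx": 0, "dy": 0, "dz": 0.0002, "wx": 0, "wy": 0, "wz": 3, "grip": -0.8}, {"dx": 0, "dy": 0, "dz": 0.0002, "wx": 0, "wy": 0, "wz": 3, "grip": -0.8}, {"dx": 0, "dy": 0, "dz": 0.0003, "wx": 0, "wy": 0, "wz": 3, "grip": -0.8}]'

```text
time_s: 15.18
eef_pos: [0.5327, -0.0364, 0.086]
orientation: [[-0.292, 0.956, 0.005], [0.956, 0.292, -0.001], [-0.002, 0.004, -1.0]]
contact_force: [1.4, 0.9, -0.2]
finger_gap: 0.021
```

```bash
python3 plan.py 0.5315 -0.0357 0.085 26.4
```

```text
t 15.18 now [ 0.5327 -0.0364  0.086 ] yaw 17.0 F [ 1.4  0.9 -0.2] T [ 0.03 -0.08 -0.02] gap 0.021 j [-12.  -2. 112.  -0.  70. -29.]
shift tool axes mm [ 1. -1.  1.] |d| 1.8
rotvec deg [ 0.22  0.16 -9.4 ]
shift in target-yaw axes mm [ 1.2 -0.8  1. ]
```

>>> carry_out --rows '[{"dx": 0.0005, "dy": -0.0006, "dz": 0.0003, "wx": 0.2, "wy": 0.2, "wz": 3, "grip": -0.8}, {"dx": 0, "dy": -0.0003, "dz": 0.0003, "wx": 0, "wy": 0, "wz": 3, "grip": -0.8}, {"dx": 0, "dy": -0.0003, "dz": 0.0003, "wx": 0, "wy": 0, "wz": 3, "grip": -0.8}]'

```text
time_s: 15.43
eef_pos: [0.5322, -0.0363, 0.0859]
orientation: [[-0.131, 0.991, 0.002], [0.991, 0.131, 0.001], [0.001, 0.002, -1.0]]
contact_force: [0.3, 0.0, -2.2]
finger_gap: 0.0211
```

```bash
python3 plan.py 0.5315 -0.0357 0.085 26.4
```

```text
t 15.43 now [ 0.5322 -0.0363  0.0859] yaw 7.5 F [ 0.3  0.  -2.2] T [ 0.03 -0.07  0.03] gap 0.0211 j [-12.  -2. 112.   0.  70. -20.]
shift tool axes mm [ 0.7 -0.7  0.9] |d| 1.3
rotvec deg [  0.15  -0.02 -18.87]
shift in target-yaw axes mm [ 0.9 -0.4  0.9]
```

>>> carry_out --rows '[{"dx": 0, "dy": -0.0005, "dz": 0.0003, "wx": 0.1, "wy": 0, "wz": 3, "grip": -0.8}, {"dx": 0, "dy": -0.0003, "dz": 0.0003, "wx": 0, "wy": 0, "wz": 3, "grip": -0.8}, {"dx": 0, "dy": -0.0003, "dz": 0.0003, "wx": 0, "wy": 0, "wz": 3, "grip": -0.8}]'

```text
time_s: 15.68
eef_pos: [0.5315, -0.0366, 0.0855]
orientation: [[0.034, 0.999, 0.002], [0.999, -0.034, 0.001], [0.001, 0.002, -1.0]]
contact_force: [-1.1, 0.5, -0.6]
finger_gap: 0.0213
```

```bash
python3 plan.py 0.5315 -0.0357 0.085 26.4
```

```text
t 15.68 now [ 0.5315 -0.0366  0.0855] yaw -1.9 F [-1.1  0.5 -0.6] T [ 0.02  0.   -0.01] gap 0.0213 j [-12.  -2. 112.   0.  70. -10.]
shift tool axes mm [ 0.9 -0.   0.5] |d| 1.0
rotvec deg [ 1.000e-01 -1.000e-02 -2.834e+01]
shift in target-yaw axes mm [0.8 0.4 0.5]
```

>>> carry_out --rows '[{"dx": 0, "dy": -0.0003, "dz": 0.0003, "wx": 0, "wy": 0, "wz": 3, "grip": -0.8}, {"dx": 0, "dy": -0.0003, "dz": 0.0003, "wx": 0, "wy": 0, "wz": 3, "grip": -0.8}, {"dx": 0, "dy": -0.0003, "dz": 0.0003, "wx": 0, "wy": 0, "wz": 3, "grip": -0.8}]'

```text
time_s: 15.93
eef_pos: [0.531, -0.0366, 0.0852]
orientation: [[0.198, 0.98, 0.003], [0.98, -0.198, 0.0], [0.001, 0.002, -1.0]]
contact_force: [0.0, 0.3, -1.0]
finger_gap: 0.0211
```

```bash
python3 plan.py 0.5315 -0.0357 0.085 26.4
```

```text
t 15.93 now [ 0.531  -0.0366  0.0852] yaw -11.4 F [ 0.   0.3 -1. ] T [ 0.05 -0.01  0.02] gap 0.0211 j [-12.  -2. 112.   0.  70.  -1.]
shift tool axes mm [1.  0.3 0.2] |d| 1.0
rotvec deg [  0.15  -0.   -37.81]
shift in target-yaw axes mm [0.6 0.9 0.2]
```

>>> carry_out --rows '[{"dx": 0.0005, "dy": 0, "dz": 0.0001, "wx": 0.1, "wy": 0, "wz": 4, "grip": -0.8}, {"dx": 0, "dy": 0, "dz": 0.0002, "wx": 0, "wy": 0, "wz": 4, "grip": -0.8}, {"dx": 0, "dy": 0, "dz": 0.0002, "wx": 0, "wy": 0, "wz": 4, "grip": -0.8}]'

```text
time_s: 16.18
eef_pos: [0.5309, -0.0361, 0.0847]
orientation: [[0.407, 0.914, 0.001], [0.914, -0.407, 0.001], [0.001, 0.0, -1.0]]
contact_force: [-0.4, 0.2, -1.1]
finger_gap: 0.0213
```

```bash
python3 plan.py 0.5315 -0.0357 0.085 26.4
```

```text
t 16.18 now [ 0.5309 -0.0361  0.0847] yaw -24.0 F [-0.4  0.2 -1.1] T [-0.01 -0.03  0.05] gap 0.0213 j [-12.  -2. 112.   0.  70.  12.]
shift tool axes mm [ 0.7  0.4 -0.3] |d| 0.8
rotvec deg [ 4.00e-02 -4.00e-02 -5.04e+01]
shift in target-yaw axes mm [ 0.1  0.7 -0.3]
```

>>> carry_out --rows '[{"dx": 0, "dy": 0, "dz": 0.0002, "wx": 0, "wy": 0, "wz": 4, "grip": -0.8}, {"dx": 0, "dy": 0, "dz": 0.0002, "wx": 0, "wy": 0, "wz": 4, "grip": -0.8}, {"dx": 0, "dy": 0, "dz": 0.0002, "wx": 0, "wy": 0, "wz": 4, "grip": -0.8}]'

```text
time_s: 16.43
eef_pos: [0.531, -0.0362, 0.0842]
orientation: [[0.597, 0.803, 0.001], [0.803, -0.597, 0.001], [0.001, 0.0, -1.0]]
contact_force: [0.2, -0.2, -0.1]
finger_gap: 0.021
```

```bash
python3 plan.py 0.5315 -0.0357 0.085 -35; python3 look.py w10
```

```text
t 16.43 now [ 0.531  -0.0362  0.0842] yaw -36.6 F [ 0.2 -0.2 -0.1] T [-0.03  0.   -0.  ] gap 0.021 j [-12.  -2. 112.   0.  70.  25.]
shift tool axes mm [ 0.7  0.1 -0.8] |d| 1.1
rotvec deg [ 0.02 -0.06 -1.63]
shift in target-yaw axes mm [ 0.7  0.2 -0.8]
0.8713185852265264
```

View pics/w10.png

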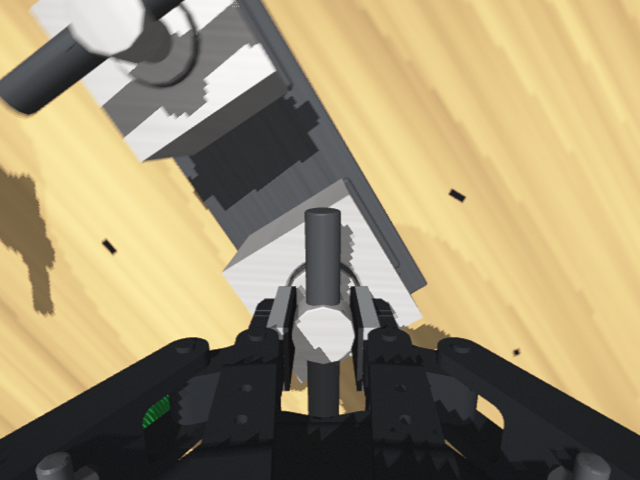

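The right screw has turned 63 deg and its bar (323,258) still follows the pads, so it is free. That makes left the binder. I'll run the right one home.

>>> carry_out --rows '[{"dx": 0.0003, "dy": 0, "dz": 0.0001, "wx": 0, "wy": 0, "wz": 5, "grip": -0.8}, {"dx": 0, "dy": 0, "dz": 0.0001, "wx": 0, "wy": 0, "wz": 5, "grip": -0.8}, {"dx": 0, "dy": 0, "dz": 0.0001, "wx": 0, "wy": 0, "wz": 5, "grip": -0.8}, {"dx": 0, "dy": 0, "dz": 0.0001, "wx": 0, "wy": 0, "wz": 5, "grip": -0.8}, {"dx": 0, "dy": 0, "dz": 0.0001, "wx": 0, "wy": 0, "wz": 5, "grip": -0.8}]'

```text
time_s: 16.9
eef_pos: [0.5307, -0.036, 0.0833]
orientation: [[0.886, 0.463, 0.0], [0.463, -0.886, 0.0], [0.0, -0.0, -1.0]]
contact_force: [0.0, -0.3, -1.6]
finger_gap: 0.021
```

```bash
python3 plan.py 0.5315 -0.0357 0.083 -62
```

```text
t 16.9 now [ 0.5307 -0.036   0.0833] yaw -62.4 F [ 0.  -0.3 -1.6] T [-0.07 -0.03 -0.  ] gap 0.021 j [-12.  -2. 112.   0.  70.  51.]
shift tool axes mm [0.8 0.1 0.3] |d| 0.9
rotvec deg [-0.01 -0.02 -0.42]
shift in target-yaw axes mm [0.8 0.1 0.3]
```

>>> carry_out --rows '[{"dx": 0, "dy": 0, "dz": 0.0001, "wx": 0, "wy": 0, "wz": 5, "grip": -0.8}, {"dx": 0, "dy": 0, "dz": 0.0001, "wx": 0, "wy": 0, "wz": 5, "grip": -0.8}, {"dx": 0, "dy": 0, "dz": 0.0001, "wx": 0, "wy": 0, "wz": 5, "grip": -0.8}, {"dx": 0, "dy": 0, "dz": 0.0001, "wx": 0, "wy": 0, "wz": 5, "grip": -0.8}]'

```text
time_s: 17.23
eef_pos: [0.5306, -0.0359, 0.0826]
orientation: [[0.993, 0.12, 0.0], [0.12, -0.993, 0.001], [0.0, -0.001, -1.0]]
contact_force: [0.7, 0.6, -0.9]
finger_gap: 0.0209
```

```bash
python3 plan.py 0.5315 -0.0357 0.083 -94.5
```

```text
t 17.23 now [ 0.5306 -0.0359  0.0826] yaw -83.1 F [ 0.7  0.6 -0.9] T [ 0.05 -0.04  0.02] gap 0.0209 j [-12.  -2. 112.   0.  70.  71.]
shift tool axes mm [ 0.9 -0.1 -0.4] |d| 1.0
rotvec deg [-4.000e-02 -1.000e-02  1.141e+01]
shift in target-yaw axes mm [ 0.9 -0.3 -0.4]
```

>>> carry_out --rows '[{"dx": 0.0003, "dy": 0, "dz": 0.0001, "wx": 0, "wy": 0, "wz": 3, "grip": -0.8}, {"dx": 0, "dy": 0, "dz": 0, "wx": 0, "wy": 0, "wz": 3, "grip": -0.8}, {"dx": 0, "dy": 0, "dz": 0, "wx": 0, "wy": 0, "wz": 2, "grip": -0.8}]'

```text
time_s: 17.48
eef_pos: [0.5309, -0.0356, 0.0826]
orientation: [[1.0, -0.023, 0.0], [-0.023, -1.0, 0.001], [0.0, -0.001, -1.0]]
contact_force: [1.5, 1.2, -0.8]
finger_gap: 0.021
```

```bash
python3 plan.py 0.5315 -0.0357 0.083 -94.5
```

```text
t 17.48 now [ 0.5309 -0.0356  0.0826] yaw -91.3 F [ 1.5  1.2 -0.8] T [ 0.2   0.05 -0.02] gap 0.021 j [-12.  -2. 112.   0.  70.  79.]
shift tool axes mm [ 0.6  0.  -0.4] |d| 0.8
rotvec deg [-0.07  0.    3.17]
shift in target-yaw axes mm [ 0.6  0.  -0.4]
```

>>> carry_out --rows '[{"dx": 0, "dy": 0, "dz": 0, "wx": 0, "wy": 0, "wz": 2, "grip": -0.8}]'

```text
time_s: 17.57
eef_pos: [0.5309, -0.0354, 0.0826]
orientation: [[0.998, -0.058, 0.0], [-0.058, -0.998, 0.002], [-0.0, -0.002, -1.0]]
contact_force: [-0.1, 1.2, -0.7]
finger_gap: 0.0209
```

```bash
python3 plan.py 0.5315 -0.0357 0.083 -94.5
```

```text
t 17.57 now [ 0.5309 -0.0354  0.0826] yaw -93.3 F [-0.1  1.2 -0.7] T [ 0.27  0.01 -0.01] gap 0.0209 j [-12.  -2. 112.   0.  70.  81.]
shift tool axes mm [ 0.7  0.3 -0.4] |d| 0.8
rotvec deg [-0.11  0.    1.15]
shift in target-yaw axes mm [ 0.7  0.2 -0.4]
```

>>> carry_out --rows '[{"dx": 0, "dy": 0, "dz": 0, "wx": 0, "wy": 0, "wz": 1.5, "grip": -0.8}]'

```text
time_s: 17.65
eef_pos: [0.5308, -0.0351, 0.0826]
orientation: [[0.996, -0.085, 0.0], [-0.085, -0.996, 0.003], [-0.0, -0.003, -1.0]]
contact_force: [0.8, 1.3, -1.3]
finger_gap: 0.0212
```

```bash
python3 plan.py 0.5315 -0.0357 0.083 -94.5
```

```text
t 17.65 now [ 0.5308 -0.0351  0.0826] yaw -94.9 F [ 0.8  1.3 -1.3] T [ 0.1  -0.05  0.07] gap 0.0212 j [-12.  -2. 112.   0.  70.  83.]
shift tool axes mm [ 0.7  0.5 -0.4] |d| 1.0
rotvec deg [-0.15  0.01 -0.35]
shift in target-yaw axes mm [ 0.7  0.5 -0.4]
```

>>> carry_out --rows '[{"dx": 0, "dy": 0.0003, "dz": 0, "wx": 0, "wy": 0, "wz": 1.5, "grip": -0.8}]'

```text
time_s: 17.73
eef_pos: [0.5309, -0.0352, 0.0826]
orientation: [[0.994, -0.11, 0.0], [-0.11, -0.994, 0.003], [-0.0, -0.003, -1.0]]
contact_force: [0.5, 0.5, -1.1]
finger_gap: 0.0213
```

```bash
python3 plan.py 0.5315 -0.0357 0.083 -94.5
```

```text
t 17.73 now [ 0.5309 -0.0352  0.0826] yaw -96.3 F [ 0.5  0.5 -1.1] T [ 0.2  -0.06  0.19] gap 0.0213 j [-12.  -2. 112.   0.  70.  84.]
shift tool axes mm [ 0.7  0.5 -0.4] |d| 0.9
rotvec deg [-0.18  0.   -1.82]
shift in target-yaw axes mm [ 0.7  0.5 -0.4]
```

>>> carry_out --rows '[{"dx": 0, "dy": 0.0003, "dz": 0, "wx": 0, "wy": 0, "wz": 1.2, "grip": -0.8}]'

```text
time_s: 17.82
eef_pos: [0.5308, -0.0352, 0.0826]
orientation: [[0.991, -0.13, 0.0], [-0.13, -0.991, 0.004], [-0.0, -0.004, -1.0]]
contact_force: [-0.1, 1.5, -1.1]
finger_gap: 0.0213
```

```bash
python3 plan.py 0.5315 -0.0357 0.083 -94.5
```

```text
t 17.82 now [ 0.5308 -0.0352  0.0826] yaw -97.5 F [-0.1  1.5 -1.1] T [ 0.21 -0.01  0.27] gap 0.0213 j [-12.  -2. 112.   0.  70.  85.]
shift tool axes mm [ 0.7  0.4 -0.4] |d| 0.9
rotvec deg [-0.2   0.   -2.98]
shift in target-yaw axes mm [ 0.7  0.4 -0.4]
```

Firm stop for the right screw too (0.27 Nm, square). I'll release, rise and go back to the left screw to lift it out.

>>> carry_out --rows '[{"dx": 0, "dy": 0, "dz": 0, "wx": 0, "wy": 0, "wz": 0, "grip": -0.3}, {"dx": 0, "dy": 0, "dz": 0, "wx": 0, "wy": 0, "wz": 0, "grip": 0.2}, {"dx": 0, "dy": 0, "dz": 0, "wx": 0, "wy": 0, "wz": 0, "grip": 0.2}, {"dx": 0, "dy": 0, "dz": -0.025, "wx": 0, "wy": 0, "wz": 0, "grip": 0.2}, {"dx": 0, "dy": 0, "dz": -0.04, "wx": 0, "wy": 0, "wz": 0, "grip": 0.2}]'

```text
time_s: 18.23
eef_pos: [0.525, -0.0346, 0.1402]
orientation: [[0.992, -0.127, -0.017], [-0.127, -0.992, 0.006], [-0.017, -0.004, -1.0]]
contact_force: [1.0, 0.5, 0.6]
finger_gap: 0.0511
```

>>> carry_out --rows '[{"dx": 0, "dy": -0.035, "dz": -0.015, "wx": 0, "wy": 0, "wz": 0, "grip": 0.2}, {"dx": 0, "dy": -0.04, "dz": -0.005, "wx": 0, "wy": 0, "wz": 0, "grip": 0.2}, {"dx": 0, "dy": -0.04, "dz": 0, "wx": 0, "wy": 0, "wz": 0, "grip": 0.2}, {"dx": 0, "dy": -0.04, "dz": 0, "wx": 0, "wy": 0, "wz": 0, "grip": 0.2}, {"dx": 0, "dy": 0, "dz": 0, "wx": 0, "wy": 0, "wz": 0, "grip": 0.2}]'

```text
time_s: 18.65
eef_pos: [0.5532, 0.1214, 0.1753]
orientation: [[0.991, -0.133, 0.006], [-0.133, -0.991, 0.005], [0.005, -0.005, -1.0]]
contact_force: [0.5, -0.5, 0.4]
finger_gap: 0.0514
```

```bash
python3 plan.py 0.5495 0.1935 0.17 -10; python3 look.py w11
```

```text
t 18.65 now [0.5532 0.1214 0.1753] yaw -97.7 F [ 0.5 -0.5  0.4] T [-0.04  0.02 -0.01] gap 0.0514 j [  5.  -3. 104.   0.  79. 102.]
shift tool axes mm [-13.3 -70.9   5.6] |d| 72.4
rotvec deg [-2.000e-02 -4.800e-01 -8.766e+01]
shift in target-yaw axes mm [ 70.4 -16.2   5.3]
0.07698479134952951
```

View pics/w11.png

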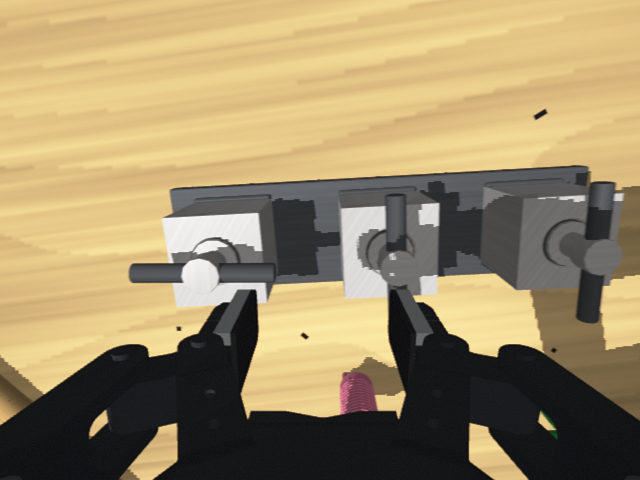

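Left bar runs (132,272)-(273,272), along the row. The middle bar (396,235) and right bar (595,250) are both across the row.

Run:
```python
from h import *
d=np.load('pics/w11.npz'); c=cam('wrist',dict(eef_pos=d['p'],orientation=d['R']))
an=lambda a,b,z:np.degrees(np.arctan2(*(ray(a,c,z)-ray(b,c,z))[[1,0]]))%180
print('left',ray((200,276),c,.11),an((132,272),(273,272),.1025))
print('right',an((602,184),(588,320),.1),ray((600,257),c,.1075))
```

```text
left [0.55161595 0.19239853 0.11      ] 82.43996771513402
right 177.0365240726824 [ 0.53209453 -0.03490172  0.1075    ]
```

>>> carry_out --rows '[{"dx": -0.006, "dy": -0.035, "dz": 0, "wx": 0, "wy": 0, "wz": 0, "grip": 0.2}, {"dx": -0.006, "dy": -0.035, "dz": 0, "wx": 0, "wy": 0, "wz": 0, "grip": 0.2}, {"dx": 0, "dy": 0, "dz": 0, "wx": 0, "wy": 0, "wz": -7.1, "grip": 0.2}, {"dx": 0, "dy": 0, "dz": 0, "wx": 0, "wy": 0, "wz": -7.1, "grip": 0.2}, {"dx": 0, "dy": 0, "dz": 0, "wx": 0, "wy": 0, "wz": -7.1, "grip": 0.2}]'

```text
time_s: 19.12
eef_pos: [0.5512, 0.1899, 0.1754]
orientation: [[0.971, 0.238, 0.006], [0.238, -0.971, -0.001], [0.006, 0.002, -1.0]]
contact_force: [1.1, 0.5, -0.3]
finger_gap: 0.0512
```

>>> carry_out --rows '[{"dx": 0, "dy": 0, "dz": 0, "wx": 0, "wy": 0, "wz": -7.1, "grip": 0.2}, {"dx": 0, "dy": 0, "dz": 0, "wx": 0, "wy": 0, "wz": -7.1, "grip": 0.2}, {"dx": 0, "dy": 0, "dz": 0, "wx": 0, "wy": 0, "wz": -7.1, "grip": 0.2}, {"dx": 0, "dy": 0, "dz": 0, "wx": 0, "wy": 0, "wz": -7.1, "grip": 0.2}, {"dx": 0, "dy": 0, "dz": 0, "wx": 0, "wy": 0, "wz": -7.1, "grip": 0.2}]'

```text
time_s: 19.53
eef_pos: [0.5513, 0.1846, 0.1744]
orientation: [[0.649, 0.76, 0.005], [0.76, -0.649, -0.004], [0.0, 0.006, -1.0]]
contact_force: [0.2, 0.3, 0.7]
finger_gap: 0.0514
```

>>> carry_out --rows '[{"dx": 0, "dy": 0, "dz": 0, "wx": 0, "wy": 0, "wz": -7.1, "grip": 0.2}, {"dx": 0, "dy": 0, "dz": 0, "wx": 0, "wy": 0, "wz": -7.1, "grip": 0.2}, {"dx": 0, "dy": 0, "dz": 0, "wx": 0, "wy": 0, "wz": -7.1, "grip": 0.2}, {"dx": 0, "dy": 0, "dz": 0, "wx": 0, "wy": 0, "wz": -7.1, "grip": 0.2}]'

```text
time_s: 19.87
eef_pos: [0.5516, 0.1794, 0.1735]
orientation: [[0.205, 0.979, 0.003], [0.979, -0.205, -0.006], [-0.006, 0.004, -1.0]]
contact_force: [-0.1, 0.4, -0.6]
finger_gap: 0.0513
```

```bash
python3 plan.py 0.5495 0.1935 0.16 -8
```

```text
t 19.87 now [0.5516 0.1794 0.1735] yaw -11.9 F [-0.1  0.4 -0.6] T [0.05 0.01 0.03] gap 0.0513 j [ 11.  -1. 102.  -0.  79.  23.]
shift tool axes mm [13.5 -5.  13.4] |d| 19.6
rotvec deg [ 0.25  0.33 -3.86]
shift in target-yaw axes mm [13.7 -4.  13.5]
```

>>> carry_out --rows '[{"dx": 0.0135, "dy": -0.004, "dz": 0.012, "wx": 0.2, "wy": 0.3, "wz": -4.3, "grip": 0.2}, {"dx": 0, "dy": 0, "dz": 0, "wx": 0, "wy": 0, "wz": 0, "grip": 0.2}]'

```text
time_s: 20.03
eef_pos: [0.551, 0.1908, 0.1614]
orientation: [[0.127, 0.992, 0.001], [0.992, -0.127, -0.002], [-0.001, 0.001, -1.0]]
contact_force: [-0.3, -0.0, -0.2]
finger_gap: 0.051
```

```bash
python3 plan.py 0.5495 0.1935 0.085 -8;python3 look.py w12
```

```text
t 20.03 now [0.551  0.1908 0.1614] yaw -7.3 F [-0.3 -0.  -0.2] T [ 0.03 -0.03 -0.01] gap 0.051 j [ 12.   0. 102.  -0.  78.  19.]
shift tool axes mm [ 2.6 -2.  76.4] |d| 76.4
rotvec deg [0.08 0.08 0.69]
shift in target-yaw axes mm [ 2.5 -1.9 76.4]
0.05657211436934777
```

View pics/w12.png

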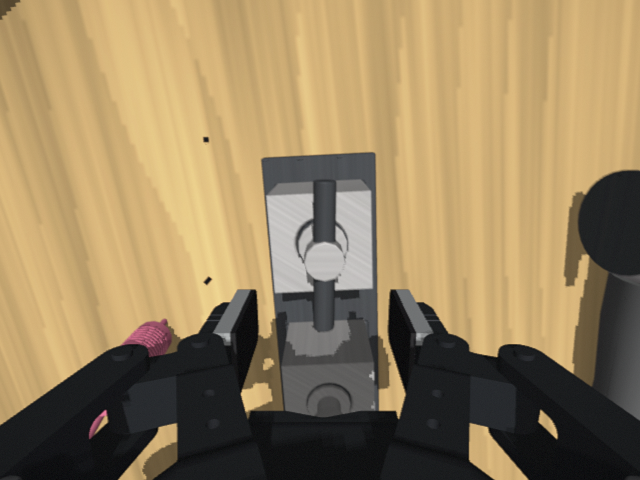

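Left hub at (325,262), bar (324,182)-(324,330), parallel to the pads. Descending.

>>> carry_out --rows '[{"dx": 0.0025, "dy": -0.001, "dz": 0.02, "wx": 0.2, "wy": 0.1, "wz": 0, "grip": 0.2}, {"dx": 0, "dy": -0.001, "dz": 0.02, "wx": 0.2, "wy": 0, "wz": 0, "grip": 0.2}, {"dx": 0, "dy": -0.001, "dz": 0.015, "wx": 0.2, "wy": 0, "wz": 0, "grip": 0.2}, {"dx": 0, "dy": 0, "dz": 0, "wx": 0, "wy": 0, "wz": 0, "grip": 0.2}]'

```text
time_s: 20.42
eef_pos: [0.5524, 0.1894, 0.11]
orientation: [[0.14, 0.99, -0.001], [0.99, -0.14, -0.001], [-0.001, -0.0, -1.0]]
contact_force: [-0.5, -0.4, -1.1]
finger_gap: 0.0515
```

```bash
python3 plan.py 0.550 0.1935 0.084 -7.5
```

```text
t 20.42 now [0.5524 0.1894 0.11  ] yaw -8.0 F [-0.5 -0.4 -1.1] T [0.02 0.04 0.01] gap 0.0515 j [ 12.   4. 104.  -0.  73.  20.]
shift tool axes mm [ 3.8 -2.9 26. ] |d| 26.4
rotvec deg [-0.03  0.05 -0.53]
shift in target-yaw axes mm [ 3.8 -2.9 26. ]
```

>>> carry_out --rows '[{"dx": 0.0035, "dy": -0.003, "dz": 0.012, "wx": 0, "wy": 0, "wz": -0.5, "grip": 0.2}, {"dx": 0.0005, "dy": -0.001, "dz": 0.009, "wx": 0, "wy": 0, "wz": 0, "grip": 0.2}, {"dx": 0, "dy": 0, "dz": 0, "wx": 0, "wy": 0, "wz": 0, "grip": 0.2}]'

```text
time_s: 20.67
eef_pos: [0.5497, 0.193, 0.0887]
orientation: [[0.133, 0.991, 0.001], [0.991, -0.133, -0.001], [-0.001, 0.001, -1.0]]
contact_force: [-0.7, 0.5, -0.3]
finger_gap: 0.051
```

```bash
python3 plan.py 0.550 0.1935 0.084 -7.5
```

```text
t 20.67 now [0.5497 0.193  0.0887] yaw -7.7 F [-0.7  0.5 -0.3] T [-0.06  0.06  0.  ] gap 0.051 j [ 12.   5. 105.  -0.  70.  20.]
shift tool axes mm [0.5 0.2 4.7] |d| 4.8
rotvec deg [ 0.08  0.06 -0.16]
shift in target-yaw axes mm [0.5 0.2 4.7]
```

>>> carry_out --rows '[{"dx": 0.0005, "dy": 0, "dz": 0.004, "wx": 0, "wy": 0, "wz": 0, "grip": 0}, {"dx": 0, "dy": 0, "dz": 0.0005, "wx": 0, "wy": 0, "wz": 0, "grip": -0.3}, {"dx": 0, "dy": 0, "dz": 0, "wx": 0, "wy": 0, "wz": 0, "grip": -0.8}, {"dx": 0, "dy": 0, "dz": 0, "wx": 0, "wy": 0, "wz": 0, "grip": -0.8}, {"dx": 0, "dy": 0, "dz": 0, "wx": 0, "wy": 0, "wz": 0, "grip": -0.8}]' --newtons 20

```text
time_s: 21.08
eef_pos: [0.5502, 0.1939, 0.0848]
orientation: [[0.133, 0.991, 0.002], [0.991, -0.133, -0.001], [-0.001, 0.002, -1.0]]
contact_force: [0.0, -0.5, -2.2]
finger_gap: 0.0212
```

>>> carry_out --rows '[{"dx": 0, "dy": 0, "dz": 0, "wx": 0, "wy": 0, "wz": 0, "grip": -0.9}, {"dx": 0, "dy": 0, "dz": 0, "wx": 0, "wy": 0, "wz": 0, "grip": -0.9}]' --newtons 60

```text
time_s: 21.25
eef_pos: [0.5502, 0.194, 0.0849]
orientation: [[0.133, 0.991, 0.002], [0.991, -0.133, -0.001], [-0.001, 0.002, -1.0]]
contact_force: [-0.7, -0.2, -1.8]
finger_gap: 0.0198
```

```bash
python3 plan.py 0.550 0.1935 0.084 -7.5
```

```text
t 21.25 now [0.5502 0.194  0.0849] yaw -7.6 F [-0.7 -0.2 -1.8] T [ 0.01 -0.01  0.05] gap 0.0198 j [ 12.   5. 105.  -0.  70.  20.]
shift tool axes mm [-0.5 -0.1  0.9] |d| 1.0
rotvec deg [ 0.14  0.05 -0.15]
shift in target-yaw axes mm [-0.5 -0.1  0.9]
```

>>> carry_out --rows '[{"dx": 0, "dy": 0, "dz": -0.003, "wx": 0, "wy": 0, "wz": 0, "grip": -0.9}, {"dx": 0, "dy": 0, "dz": -0.005, "wx": 0, "wy": 0, "wz": 0, "grip": -0.9}]'

```text
time_s: 21.42
eef_pos: [0.5496, 0.1936, 0.0918]
orientation: [[0.133, 0.991, 0.001], [0.991, -0.133, -0.002], [-0.002, 0.002, -1.0]]
contact_force: [1.4, -1.0, -3.1]
finger_gap: 0.0197
```

```bash
python3 plan.py 0.550 0.1935 0.1 -7.5
```

```text
t 21.42 now [0.5496 0.1936 0.0918] yaw -7.6 F [ 1.4 -1.  -3.1] T [-0.03 -0.32  0.04] gap 0.0197 j [ 12.   5. 105.  -0.  71.  20.]
shift tool axes mm [-0.   0.4 -8.2] |d| 8.2
rotvec deg [ 0.09  0.1  -0.15]
shift in target-yaw axes mm [-0.   0.4 -8.2]
```

It carries the screw's weight (about -3 N) with no resistance. I'll lift straight up, correcting the drift.

>>> carry_out --rows '[{"dx": 0, "dy": 0.0004, "dz": -0.01, "wx": 0, "wy": 0, "wz": 0, "grip": -0.9}, {"dx": 0, "dy": 0.0005, "dz": -0.012, "wx": 0, "wy": 0, "wz": 0, "grip": -0.9}]'

```text
time_s: 21.58
eef_pos: [0.5496, 0.1931, 0.1134]
orientation: [[0.133, 0.991, -0.001], [0.991, -0.133, -0.003], [-0.003, -0.001, -1.0]]
contact_force: [0.7, 0.4, -3.1]
finger_gap: 0.0197
```

```bash
python3 plan.py 0.5497 0.1936 0.12 -7.5
```

```text
t 21.58 now [0.5496 0.1931 0.1134] yaw -7.7 F [ 0.7  0.4 -3.1] T [ 0.02 -0.12  0.04] gap 0.0197 j [ 12.   3. 104.  -0.  73.  20.]
shift tool axes mm [ 0.5  0.  -6.6] |d| 6.6
rotvec deg [-0.05  0.17 -0.15]
shift in target-yaw axes mm [ 0.5  0.  -6.6]
```

>>> carry_out --rows '[{"dx": 0, "dy": 0.002, "dz": -0.012, "wx": -0.2, "wy": 0, "wz": 0, "grip": -0.9}, {"dx": 0, "dy": 0.001, "dz": -0.012, "wx": -0.1, "wy": 0, "wz": 0, "grip": -0.9}]'

```text
time_s: 21.75
eef_pos: [0.5521, 0.1928, 0.14]
orientation: [[0.133, 0.991, 0.003], [0.991, -0.133, -0.003], [-0.003, 0.003, -1.0]]
contact_force: [0.3, -0.4, -3.1]
finger_gap: 0.02
```

```bash
python3 plan.py 0.5497 0.1936 0.15 -7.5
```

```text
t 21.75 now [0.5521 0.1928 0.14  ] yaw -7.7 F [ 0.3 -0.4 -3.1] T [-0.   -0.    0.03] gap 0.02 j [ 12.   2. 103.  -0.  75.  20.]
shift tool axes mm [  0.4  -2.5 -10. ] |d| 10.3
rotvec deg [ 0.18  0.17 -0.16]
shift in target-yaw axes mm [  0.5  -2.5 -10. ]
```

>>> carry_out --rows '[{"dx": 0, "dy": -0.001, "dz": -0.015, "wx": 0, "wy": 0, "wz": 0, "grip": -0.9}, {"dx": 0, "dy": 0, "dz": -0.02, "wx": 0, "wy": 0, "wz": 0, "grip": -0.9}, {"dx": 0, "dy": 0, "dz": -0.025, "wx": 0, "wy": 0, "wz": 0, "grip": -0.9}, {"dx": 0, "dy": 0, "dz": -0.025, "wx": 0, "wy": 0, "wz": 0, "grip": -0.9}, {"dx": 0, "dy": 0, "dz": 0, "wx": 0, "wy": 0, "wz": 0, "grip": -0.9}]'

```text
time_s: 22.17
eef_pos: [0.5516, 0.1935, 0.2376]
orientation: [[0.133, 0.991, 0.009], [0.991, -0.133, -0.002], [-0.001, 0.009, -1.0]]
contact_force: [1.5, 0.8, -0.2]
finger_gap: 0.0196
```

```bash
python3 plan.py 0.446 -0.2856 0.23 16.4;python3 look.py w13
```

```text
t 22.17 now [0.5516 0.1935 0.2376] yaw -7.7 F [ 1.5  0.8 -0.2] T [ 0.03 -0.12 -0.01] gap 0.0196 j [12. -3. 98. -0. 85. 20.]
shift tool axes mm [-488.9  -41.     7.6] |d| 490.7
rotvec deg [  0.5    0.14 -24.05]
shift in target-yaw axes mm [-429.8 -236.6    7.6]
0.03832457859633666
```

View pics/w13.png

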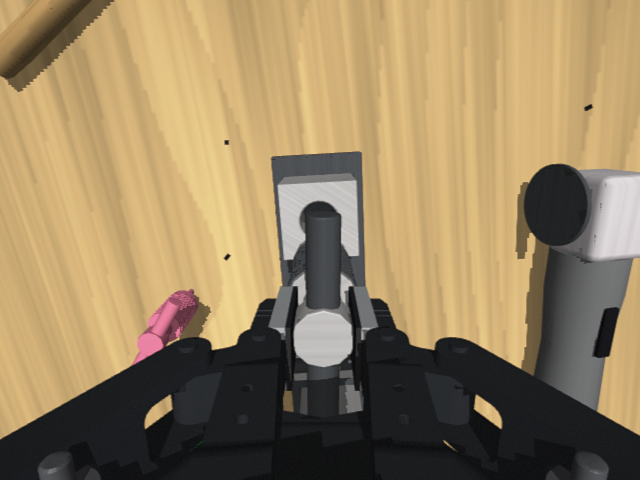

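The screw is held upright in the jaws, hub (323,335), and the empty bore shows at (320,215). Carrying it to the tin.

>>> carry_out --rows '[{"dx": -0.02, "dy": -0.002, "dz": 0, "wx": 0.2, "wy": 0, "wz": 0, "grip": -0.9}, {"dx": -0.03, "dy": -0.003, "dz": 0, "wx": 0, "wy": 0, "wz": 0, "grip": -0.9}, {"dx": -0.035, "dy": -0.003, "dz": 0, "wx": 0, "wy": 0, "wz": 0, "grip": -0.9}, {"dx": -0.035, "dy": -0.003, "dz": 0, "wx": 0, "wy": 0, "wz": 0, "grip": -0.9}, {"dx": -0.035, "dy": -0.003, "dz": 0, "wx": 0, "wy": 0, "wz": 0, "grip": -0.9}]'

```text
time_s: 22.63
eef_pos: [0.5131, 0.0426, 0.2292]
orientation: [[0.121, 0.993, -0.004], [0.993, -0.121, 0.001], [0.0, -0.004, -1.0]]
contact_force: [0.4, -0.2, -3.2]
finger_gap: 0.0199
```

>>> carry_out --rows '[{"dx": -0.035, "dy": -0.003, "dz": 0, "wx": 0, "wy": 0, "wz": 0, "grip": -0.9}, {"dx": -0.035, "dy": -0.003, "dz": 0, "wx": 0, "wy": 0, "wz": 0, "grip": -0.9}, {"dx": -0.035, "dy": -0.003, "dz": 0, "wx": 0, "wy": 0, "wz": 0, "grip": -0.9}, {"dx": -0.035, "dy": -0.003, "dz": 0, "wx": 0, "wy": 0, "wz": 0, "grip": -0.9}, {"dx": -0.035, "dy": -0.003, "dz": 0, "wx": 0, "wy": 0, "wz": 0, "grip": -0.9}]'

```text
time_s: 23.05
eef_pos: [0.4691, -0.1351, 0.2195]
orientation: [[0.119, 0.993, -0.017], [0.993, -0.119, 0.005], [0.003, -0.017, -1.0]]
contact_force: [1.0, -0.8, -3.3]
finger_gap: 0.0195
```

```bash
python3 plan.py 0.446 -0.2856 0.23 16.4
```

```text
t 23.05 now [ 0.4691 -0.1351  0.2195] yaw -6.8 F [ 1.  -0.8 -3.3] T [-0.02 -0.08  0.03] gap 0.0195 j [-25. -15. 110.  -0.  86. -18.]
shift tool axes mm [-152.1   -5.2  -10.8] |d| 152.6
rotvec deg [ -0.94  -0.35 -23.25]
shift in target-yaw axes mm [-137.9  -64.6  -10.5]
```

>>> carry_out --rows '[{"dx": -0.035, "dy": -0.001, "dz": -0.003, "wx": -0.5, "wy": -0.2, "wz": 0, "grip": -0.9}, {"dx": -0.035, "dy": -0.001, "dz": -0.003, "wx": -0.5, "wy": -0.2, "wz": 0, "grip": -0.9}, {"dx": -0.035, "dy": -0.001, "dz": -0.003, "wx": 0, "wy": 0, "wz": 0, "grip": -0.9}, {"dx": -0.03, "dy": -0.001, "dz": 0, "wx": 0, "wy": 0, "wz": -6, "grip": -0.9}, {"dx": -0.012, "dy": 0, "dz": 0, "wx": 0, "wy": 0, "wz": -6, "grip": -0.9}]'

```text
time_s: 23.47
eef_pos: [0.4404, -0.2884, 0.2189]
orientation: [[-0.092, 0.996, -0.011], [0.996, 0.092, 0.002], [0.003, -0.011, -1.0]]
contact_force: [0.0, 0.9, -2.5]
finger_gap: 0.0201
```

>>> carry_out --rows '[{"dx": 0, "dy": 0, "dz": 0, "wx": 0, "wy": 0, "wz": -6, "grip": -0.9}, {"dx": 0, "dy": 0, "dz": 0, "wx": 0, "wy": 0, "wz": -5, "grip": -0.9}, {"dx": 0, "dy": 0, "dz": 0, "wx": 0, "wy": 0, "wz": 0, "grip": -0.9}]'

```text
time_s: 23.72
eef_pos: [0.4366, -0.2913, 0.2127]
orientation: [[-0.284, 0.959, -0.019], [0.959, 0.285, 0.007], [0.012, -0.016, -1.0]]
contact_force: [1.1, -0.1, -4.0]
finger_gap: 0.0195
```

```bash
python3 plan.py 0.446 -0.2856 0.15 16.4;python3 look.py w14
python3 - <<'E'
from h import *
cv2.imwrite('pics/top1.png',env.snapshot('top'))
E
```

```text
t 23.72 now [ 0.4366 -0.2913  0.2127] yaw 16.5 F [ 1.1 -0.1 -4. ] T [ 0.01 -0.05  0.04] gap 0.0195 j [-42.  -9. 106.  -0.  84. -58.]
shift tool axes mm [ 2.  11.6 62.6] |d| 63.7
rotvec deg [-0.92 -0.69  0.13]
shift in target-yaw axes mm [ 2.8 10.6 62.7]
0.0557578589688692
```

View pics/w14.png

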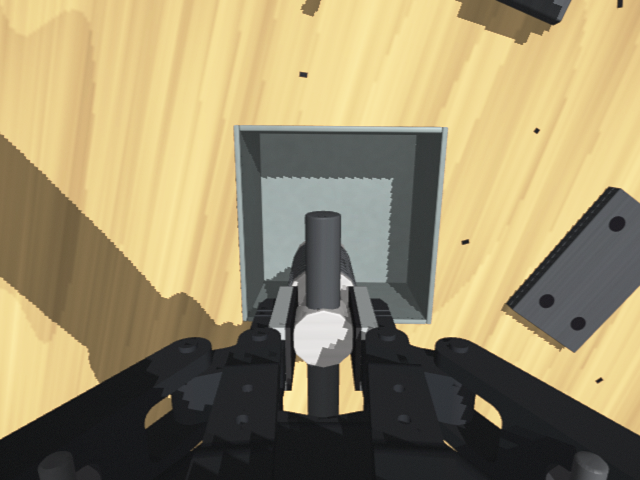

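View pics/top1.png

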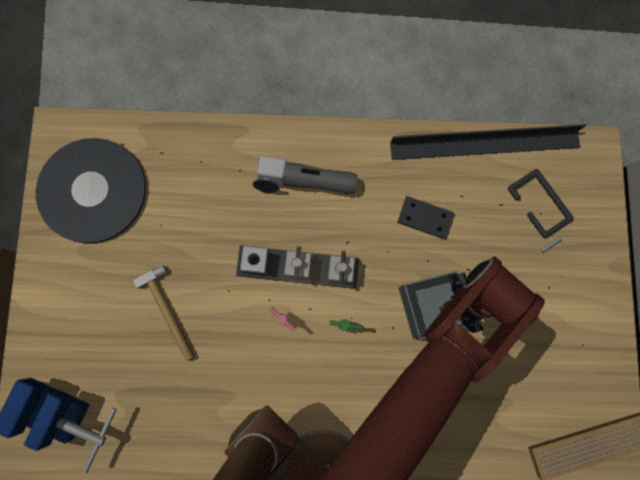

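In the wrist view the tin rim has corners at (236,127), (446,129) and (430,323), square to the jaws. The top view shows the empty left nut and the two square bars. I'll check the tin centre from this view.

Run:
```python
from h import *
d=np.load('pics/w14.npz'); c=cam('wrist',dict(eef_pos=d['p'],orientation=d['R']))
a,b,e=[ray(q,c,.085) for q in [(236,127),(446,129),(430,323)]]
print(a,b,e,np.linalg.norm(a-b),np.linalg.norm(b-e),'centre',(a+e)/2)
```

```text
[ 0.3567137  -0.23808115  0.085     ] [ 0.49255541 -0.19921093  0.085     ] [ 0.53214317 -0.3357109   0.085     ] 0.1412935348683863 0.1421247072867143 centre [ 0.44442844 -0.28689602  0.085     ]
```

>>> carry_out --rows '[{"dx": 0.002, "dy": 0.009, "dz": 0.015, "wx": -0.5, "wy": -0.4, "wz": 0, "grip": -0.9}, {"dx": 0, "dy": 0.001, "dz": 0.02, "wx": -0.4, "wy": -0.3, "wz": 0, "grip": -0.9}, {"dx": 0, "dy": 0, "dz": 0.02, "wx": 0, "wy": 0, "wz": 0, "grip": -0.9}, {"dx": 0, "dy": 0, "dz": 0, "wx": 0, "wy": 0, "wz": 0, "grip": -0.9}]'

```text
time_s: 24.15
eef_pos: [0.4463, -0.2842, 0.1559]
orientation: [[-0.275, 0.961, 0.002], [0.961, 0.275, -0.001], [-0.002, 0.002, -1.0]]
contact_force: [-0.1, 0.8, -3.6]
finger_gap: 0.0196
```

```bash
python3 plan.py 0.445 -0.286 0.078 16.4
```

```text
t 24.15 now [ 0.4463 -0.2842  0.1559] yaw 16.0 F [-0.1  0.8 -3.6] T [0.08 0.09 0.02] gap 0.0196 j [-41.  -7. 109.   0.  77. -57.]
shift tool axes mm [-1.3 -1.9 77.9] |d| 77.9
rotvec deg [ 0.09  0.09 -0.41]
shift in target-yaw axes mm [-1.4 -1.8 77.9]
```

>>> carry_out --rows '[{"dx": -0.001, "dy": -0.002, "dz": 0.02, "wx": 0.1, "wy": 0.1, "wz": 0, "grip": -0.9}, {"dx": 0, "dy": 0, "dz": 0.02, "wx": 0.2, "wy": 0, "wz": 0, "grip": -0.9}, {"dx": 0, "dy": 0, "dz": 0.015, "wx": 0.2, "wy": 0, "wz": 0, "grip": -0.9}, {"dx": 0, "dy": 0, "dz": 0, "wx": 0, "wy": 0, "wz": 0, "grip": -0.9}]'

```text
time_s: 24.48
eef_pos: [0.4456, -0.2845, 0.1012]
orientation: [[-0.272, 0.962, -0.006], [0.962, 0.272, -0.003], [-0.001, -0.007, -1.0]]
contact_force: [-0.7, 1.3, -3.2]
finger_gap: 0.0199
```

```bash
python3 plan.py 0.445 -0.286 0.078 16.4
```

```text
t 24.48 now [ 0.4456 -0.2845  0.1012] yaw 15.8 F [-0.7  1.3 -3.2] T [ 0.05  0.05 -0.05] gap 0.0199 j [-40.  -3. 112.  -0.  72. -56.]
shift tool axes mm [-1.2 -0.9 23.2] |d| 23.2
rotvec deg [-0.38  0.05 -0.6 ]
shift in target-yaw axes mm [-1.2 -1.  23.2]
```

>>> carry_out --rows '[{"dx": -0.001, "dy": -0.001, "dz": 0.01, "wx": -0.3, "wy": 0, "wz": 0, "grip": -0.9}, {"dx": 0, "dy": 0, "dz": 0.01, "wx": 0, "wy": 0, "wz": 0, "grip": -0.9}, {"dx": 0, "dy": 0, "dz": 0, "wx": 0, "wy": 0, "wz": 0, "grip": -0.9}]'

```text
time_s: 24.73
eef_pos: [0.4463, -0.2863, 0.0826]
orientation: [[-0.272, 0.962, 0.002], [0.962, 0.272, -0.003], [-0.003, 0.001, -1.0]]
contact_force: [-1.2, 1.0, -4.2]
finger_gap: 0.0198
```

```bash
python3 plan.py 0.445 -0.286 0.077 16.4
```

```text
t 24.73 now [ 0.4463 -0.2863  0.0826] yaw 15.8 F [-1.2  1.  -4.2] T [ 0.03  0.05 -0.02] gap 0.0198 j [-41.  -2. 112.  -0.  69. -56.]
shift tool axes mm [ 0.6 -1.2  5.6] |d| 5.7
rotvec deg [ 0.06  0.2  -0.64]
shift in target-yaw axes mm [ 0.6 -1.1  5.6]
```

>>> carry_out --rows '[{"dx": 0, "dy": -0.001, "dz": 0.005, "wx": 0, "wy": 0, "wz": 0, "grip": -0.9}, {"dx": 0, "dy": 0, "dz": 0, "wx": 0, "wy": 0, "wz": 0, "grip": -0.9}]'

```text
time_s: 24.9
eef_pos: [0.4458, -0.287, 0.0782]
orientation: [[-0.271, 0.963, 0.003], [0.963, 0.271, -0.004], [-0.005, 0.002, -1.0]]
contact_force: [1.0, 0.6, -3.1]
finger_gap: 0.0195
```

```bash
python3 plan.py 0.445 -0.286 0.077 16.4
```

```text
t 24.9 now [ 0.4458 -0.287   0.0782] yaw 15.7 F [ 1.   0.6 -3.1] T [ 0.09  0.04 -0.01] gap 0.0195 j [-41.  -2. 113.  -0.  69. -57.]
shift tool axes mm [ 1.2 -0.5  1.2] |d| 1.8
rotvec deg [ 0.11  0.27 -0.67]
shift in target-yaw axes mm [ 1.2 -0.4  1.2]
```

>>> carry_out --rows '[{"dx": 0, "dy": 0, "dz": 0, "wx": 0, "wy": 0, "wz": 0, "grip": -0.3}, {"dx": 0, "dy": 0, "dz": 0, "wx": 0, "wy": 0, "wz": 0, "grip": 0.2}, {"dx": 0, "dy": 0, "dz": 0, "wx": 0, "wy": 0, "wz": 0, "grip": 0.5}, {"dx": 0, "dy": 0, "dz": 0, "wx": 0, "wy": 0, "wz": 0, "grip": 0.5}, {"dx": 0, "dy": 0, "dz": 0, "wx": 0, "wy": 0, "wz": 0, "grip": 0.5}]' --newtons 20

```text
time_s: 25.32
eef_pos: [0.449, -0.2898, 0.0836]
orientation: [[-0.27, 0.963, 0.011], [0.963, 0.271, -0.01], [-0.013, 0.008, -1.0]]
contact_force: [0.7, -0.4, -0.7]
finger_gap: 0.064
```

```bash
python3 plan.py 0.445 -0.286 0.2 16.4; python3 look.py w15
```

```text
t 25.32 now [ 0.449  -0.2898  0.0836] yaw 15.7 F [ 0.7 -0.4 -0.7] T [ 0.03 -0.05 -0.  ] gap 0.064 j [-41.  -2. 112.  -0.  69. -56.]
shift tool axes mm [   3.3   -1.9 -116.5] |d| 116.5
rotvec deg [ 0.45  0.74 -0.7 ]
shift in target-yaw axes mm [   4.8   -2.8 -116.4]
0.010836695323545444
```

View pics/w15.png

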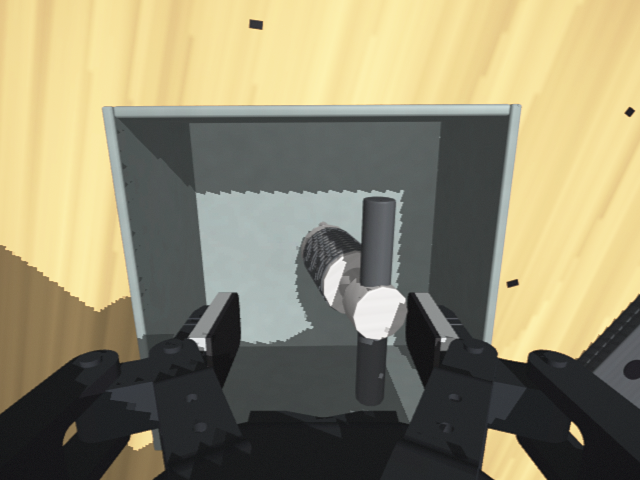

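The screw is in the tin, leaning towards the right finger: hub (380,310), tip (325,235). I'll rise slowly and let it settle.

>>> carry_out --rows '[{"dx": 0.001, "dy": -0.002, "dz": 0, "wx": 0.3, "wy": 0.5, "wz": 0, "grip": 0.7}, {"dx": 0, "dy": 0, "dz": -0.008, "wx": 0, "wy": 0, "wz": 0, "grip": 0.7}, {"dx": 0, "dy": 0, "dz": -0.012, "wx": 0, "wy": 0, "wz": 0, "grip": 0.7}, {"dx": 0, "dy": 0, "dz": -0.02, "wx": 0, "wy": 0, "wz": 0, "grip": 0.7}, {"dx": 0, "dy": 0, "dz": -0.03, "wx": 0, "wy": 0, "wz": 0, "grip": 0.7}]'

```text
time_s: 25.78
eef_pos: [0.4428, -0.2864, 0.1509]
orientation: [[-0.27, 0.963, -0.008], [0.963, 0.27, 0.006], [0.008, -0.006, -1.0]]
contact_force: [-0.5, -0.3, 0.4]
finger_gap: 0.0724
```

>>> carry_out --rows '[{"dx": 0, "dy": 0, "dz": -0.035, "wx": 0, "wy": 0, "wz": 0, "grip": 0.7}, {"dx": 0, "dy": 0, "dz": -0.035, "wx": 0, "wy": 0, "wz": 0, "grip": 0.7}, {"dx": 0, "dy": 0, "dz": 0, "wx": 0, "wy": 0, "wz": 0, "grip": 0.7}, {"dx": 0, "dy": 0, "dz": 0, "wx": 0, "wy": 0, "wz": 0, "grip": 0.7}]'

```text
time_s: 26.12
eef_pos: [0.4453, -0.2887, 0.236]
orientation: [[-0.27, 0.963, 0.003], [0.963, 0.27, -0.003], [-0.004, 0.002, -1.0]]
contact_force: [0.6, 0.1, -1.1]
finger_gap: 0.0723
```

```bash
python3 plan.py 0.445 -0.286 0.2 16.4; python3 look.py w16
python3 - <<'E'
from h import *
cv2.imwrite('pics/scene2.png',env.snapshot('scene'))
E
```

```text
t 26.12 now [ 0.4453 -0.2887  0.236 ] yaw 15.7 F [ 0.6  0.1 -1.1] T [ 0.04 -0.02  0.04] gap 0.0723 j [-41. -10. 105.  -0.  85. -57.]
shift tool axes mm [ 2.8  0.3 36. ] |d| 36.1
rotvec deg [ 0.11  0.23 -0.71]
shift in target-yaw axes mm [ 2.7  0.4 36. ]
0.08707410658145745
```

View pics/w16.png

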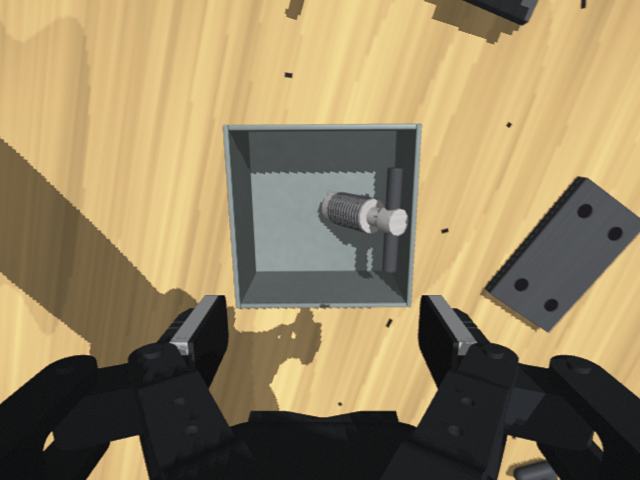

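View pics/scene2.png

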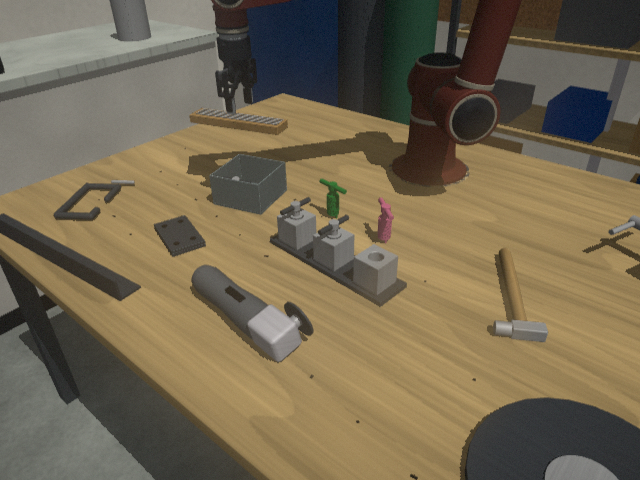

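The bound screw leans in the tin with its hub at (395,220), inside the walls. In the scene view the left nut is empty, the middle and right bars stand across the row, and the grinder, hammer and plates look unmoved. One last closer look at the two home screws.

>>> carry_out --rows '[{"dx": 0.03, "dy": 0.015, "dz": 0, "wx": 0, "wy": 0, "wz": 0, "grip": 0.7}, {"dx": 0.036, "dy": 0.017, "dz": 0, "wx": 0, "wy": 0, "wz": 0, "grip": 0.7}, {"dx": 0.036, "dy": 0.017, "dz": 0, "wx": 0, "wy": 0, "wz": 0, "grip": 0.7}, {"dx": 0.036, "dy": 0.017, "dz": 0, "wx": 0, "wy": 0, "wz": 0, "grip": 0.7}, {"dx": 0.036, "dy": 0.017, "dz": 0, "wx": 0, "wy": 0, "wz": 0, "grip": 0.7}]'

```text
time_s: 26.63
eef_pos: [0.4759, -0.098, 0.2286]
orientation: [[-0.256, 0.967, -0.007], [0.967, 0.256, -0.001], [0.001, -0.007, -1.0]]
contact_force: [0.8, 0.8, -0.4]
finger_gap: 0.0725
```

>>> carry_out --rows '[{"dx": 0.036, "dy": 0.017, "dz": 0, "wx": 0, "wy": 0, "wz": 0, "grip": 0.7}, {"dx": 0.036, "dy": 0.017, "dz": 0, "wx": 0, "wy": 0, "wz": 0, "grip": 0.7}, {"dx": 0, "dy": 0, "dz": 0, "wx": 0, "wy": 0, "wz": 0, "grip": 0.7}, {"dx": 0, "dy": 0, "dz": 0, "wx": 0, "wy": 0, "wz": 0, "grip": 0.7}]'

```text
time_s: 26.97
eef_pos: [0.487, -0.0081, 0.2218]
orientation: [[-0.266, 0.964, -0.017], [0.964, 0.266, 0.004], [0.008, -0.016, -1.0]]
contact_force: [-0.1, -0.2, -0.0]
finger_gap: 0.0726
```

```bash
python3 plan.py 0.54 0.02 0.2 16.4; python3 look.py w17
python3 - <<'E'
from h import *
cv2.imwrite('pics/top3.png',env.snapshot('top'))
E
```

```text
t 26.97 now [ 0.487  -0.0081  0.2218] yaw 15.4 F [-0.1 -0.2 -0. ] T [ 0.01 -0.03  0.04] gap 0.0726 j [-10. -15. 110.   0.  86. -25.]
shift tool axes mm [12.8 58.9 21. ] |d| 63.8
rotvec deg [-0.9  -0.47 -0.99]
shift in target-yaw axes mm [12.  58.8 21.8]
0.07193392610056545
```

View pics/w17.png

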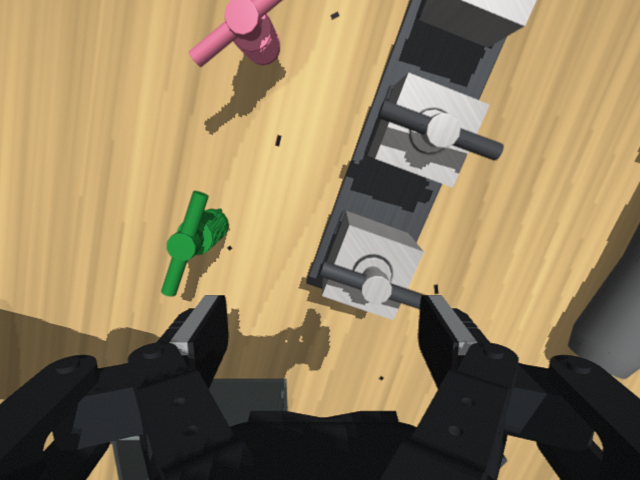

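View pics/top3.png

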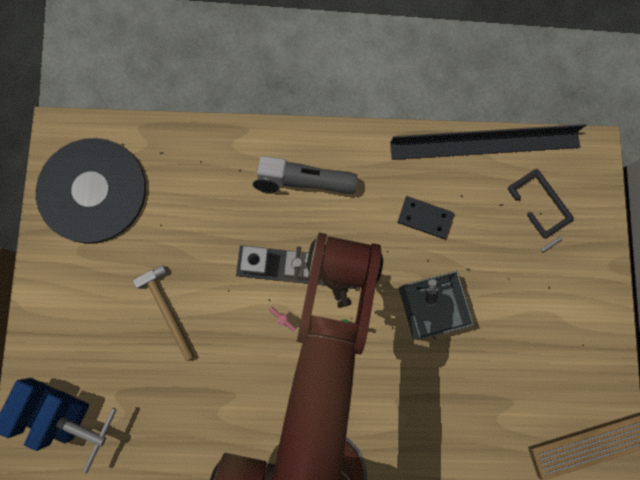

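Run:
```python
from h import *
d=np.load('pics/w17.npz'); c=cam('wrist',dict(eef_pos=d['p'],orientation=d['R']))
def an(a,b,z): 
    A,B=ray(a,c,z),ray(b,c,z); return np.degrees(np.arctan2(*(A-B)[[1,0]]))%180,np.linalg.norm(A-B)
print('mid',an((384,109),(499,151),.1),ray((443,129),c,.1075))
print('right',an((325,271),(425,301),.1),ray((376,290),c,.1075))
# tin: hub in w16
d=np.load('pics/w16.npz'); c=cam('wrist',dict(eef_pos=d['p'],orientation=d['R']))
for z in (.05,.08,.09): print('tin hub',ray((397,222),c,z)[:2]-np.array([.445,-.286]))
```

```text
mid (np.float64(176.43729865126278), np.float64(0.08154517854453244)) [0.5393608  0.08051003 0.1075    ]
right (np.float64(178.14778501498594), np.float64(0.07702835712191688)) [ 0.53119468 -0.03569912  0.1075    ]
tin hub [0.06380039 0.0083628 ]
tin hub [0.05629405 0.01318033]
tin hub [0.05379194 0.01478618]
```

Everything checks out and the arm is clear, so I'm handing in.

```bash
python3 -c "
from plant import env
print(env.sign_off())"
```

```text
the job is handed in; nothing more can be done
None
```

The middle and right screws are run home, the binding left screw is in the scrap tin, and the job was handed in at about 27 s of the 69 s allowed.

- **Trial:** I tried each screw with a 20 N grip on its hub. Middle and right turned freely. Left stopped hard after about 45 deg, and the stop repeated when I backed off and tried again (0.24–0.31 Nm, about 6–7 N at the bar's end). I lifted it only after right had proved free.
- **Home screws:** Both came to a firm stop square across the row, at 0.23 Nm (middle) and 0.27 Nm (right). The tool sank 3.5 mm while turning each one. Final pictures put the middle bar about 1 deg off square and the right bar 1.5–2.6 deg off, against a limit of about 15 deg. The 2.6 deg figure comes from a bar end partly hidden by a finger. Both hubs are within about 2 mm of their nut axes, which is camera accuracy.
- **Scrap tin:** The left screw leans against a tin wall, with its hub about 55–65 mm from the centre along one side (limit 75 mm). It leaned over when let go, so it does not stand upright.
- **Bystanders:** The grinder, hammer, plates and the green and pink look-alikes show no visible movement. The arm touched nothing at the end.
- **Not measured directly:** I did not measure the 26.3 mm bar height in a picture. I inferred it from the 3.5 mm sink and the stop angle.
- **Refused calls:** My first three move calls were refused because the rows lacked some keys. Nothing moved.

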